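# Turn the sump pan over beneath the low shelf to drain

### The arm

A 6-joint arm with a two-finger parallel gripper is mounted at the origin on the work surface. World frame = base frame: x ahead of the robot, y to its left, z up, the work surface at z = 0. Lengths are in m, angles in degrees, forces in N, time in s.
With the tool pointing down it reaches from about 0.3 to 0.75 m from the base axis. Payload 8.5 kg.
Tool frame: the origin (TCP) lies at the very end of the fingers, on their centre line; the grasp point (between the pads) lies grasp_offset behind it (grasp_offset is the distance from the TCP to the grasp point, in m); x points along the fingers, z is the direction in which the jaws open and shut, and the axes are right-handed (so a half turn about x gives the same grasp; the last joint's range is limited). The gripper opens to 85 mm and grips with 20 to 120 N. Pads are 22 mm wide; open, the fingers measure 114 mm over their backs; the gripper's body (76 mm by 85 mm) begins 54 mm behind the grasp point. The pads swing forward as they close: fully open they stand 13 mm farther back than shut.
Start: joints at [59.628, 21.807, 74.336, -0, 83.858, -12.336], TCP at [0.17, 0.523, 0.231] pointing down, gripper open.
Joint ranges: [-178.18, 178.18], [-50.72, 133.34], [12.68, 142.11], [-81.47, 261.47], [9.98, 163.14], [-165.26, 165.26]. Speed limits (degrees/s): [136.94, 136.94, 180, 180, 180, 180].

### API

Orientations are given as a 3x3 rotation matrix whose columns are the frame's x, y, z axes.
In Python, from rig import observe, get_image, close_job, recognise, grasp_offset gives the robot as it stands.
- The arm moves only by the tool drive_tool, never from a script. Its argument "targets" is a list that holds one entry, the list of rows, each a list of 7 numbers: the shift along the tool's x, y, z in units of 50 mm (1.0 is 50 mm), then the turn, a rotation vector about the tool's x, y, z in rad, then the opening, from -1 (shut) to 1 (fully open), so that 0 is half open. A call has 1 to 5 rows; each row shifts and turns the commanded pose from where the row before left it, along the tool's axes as they then stand; what a row does not reach is not made up. A row lasts 1/10 s, in which the tool goes at most 50 mm and 8.59 degrees, less where a joint would pass 70% of its speed; a pose out of reach is approached as far as the arm can. A call is refused whole if a number of a shift passes 1 or a number of a turn 0.15, either way. A call with a gripper value outside its range is refused whole. The fingers move at their own pace and stop on an object; "force" is the grip in N (left out, the last holds). Time passes only in rows, so rows that do not move let the fingers close. It gives the time, the measured TCP pose, the force and the opening at its end, in the units of the state.
- observe(): the state, without advancing time (a new reading comes with each control period).
- get_image(name): name is "side" or "top" or "wrist"; returns a dict with "image" (480x640x3 uint8, red, green, blue), "fx", "fy", "cx", "cy" (pixels), "rvec" (rotation vector, rad) and "tvec" (3), from world to camera coordinates, as OpenCV has them. Camera axes: x right, y down, z forward; pixel columns grow to the right and rows downward; lengths in m; the calibration is good to about 2 mm. A picture is of the moment at which its call begins. There is no depth.
- close_job(): hands the job in, once; it reports no verdict.
Trained networks look in a picture, given as the dict that the camera call returned (one of the last four; its "shot" number tells which), for a name from the list of things; names that differ only in an ending like _2 or _b are one class to them, and where a whole thing is asked for, a point or a joint stands for the part that bears it (a point fixed in the world has none). Each returns a list of dicts, best first, with "p" (0 to 1); they miss things now and then, are a little off and sometimes report something else, mostly with a low value. They report only what shows in the picture. A call takes as long as a camera call. They do not tell look-alikes from the thing itself.
- recognise(label, picture): "at" ([column, row] as shares, 0 to 1, of the picture: columns of its width, rows of its height, amid what is visible of it).
The state is a dict: "time_s": time; "q": joint angles; "qvel": joint speeds; "joint_efforts": joint torques, N m; "position": TCP position; "tool_rot": TCP orientation; "ft_force": force on the tool from outside, world axes, zero at the start; "wrist_torque": the same for the moment, N m; "grip_width": finger opening in m.
Only numpy, scipy, OpenCV 4.12 (cv2) and the standard library are available. Lean on these libraries where they do the work, as an engineer would, in place of code of your own. Each camera call takes 0.05 s, during which the arm holds its last target.

### The job

Lift the strainer out of the sump pan by its yellow bar and stand it flat on its plate in the red bin. Then slide the pan up to the steel lip of the drip bay, tip it over the lip so that it turns bottom-up beneath the low wire shelf (do not turn it over out on the open bench), and push it back until it is fully home against the orange stop rail. Leave the other things on the bench and shelf where they are.

Things in the scene. Friction and masses are not known exactly. Their poses are not given: they have to be found in the camera images.
- pan: Open aluminium sump pan, 0.35-0.7 kg, open side up at first. Origin: centre of underside; x across its short side (+x towards the bay at first), z to the open side. Base 76 (x) x 136 (y) mm, straight 4 mm walls, 50 mm high. Rim flange 5 mm thick (45-50 mm above the underside) overhangs the walls by 12 mm all round (100 x 160 mm over it); a fingertip fits beneath the overhang.
- pan_mid (a point): Middle of the pan, 25 mm above its underside. Tipped about its far base edge held by the lip, the pan, past some 55 degrees, rolls on by itself onto its far wall and flange edge and stands there (about 80 degrees); pushed on at its underside it falls bottom-up, near flange edge about 50 mm behind the lip's front face. It stands up to 105 mm high meanwhile.
- strainer: Strainer standing loose in the pan, 0.15 kg: dark plate 54 (x) x 110 (y) x 6 mm, one upright post in the middle and a yellow grip bar on top, 78 mm high in all. Origin: centre of the plate's underside; z up; axes parallel to the pan's at the start, give or take 3 degrees.
- strainer_grip (a point): Centre of the strainer's yellow bar, 71 mm above its underside. The bar is 50 mm long along the strainer's x, 14 mm wide (y) and 14 mm high.
- bin: Red open bin, fixed, 150 (x) x 180 (y) x 45 mm outside, walls and floor 5 mm. Origin: centre of its underside, z up. Left or right of the pan; a grey charger box (150 x 170 mm, 67 mm high) stands in the opposite place.
- bay: Drip bay, fixed. Origin: bench level, middle of the lip's front face; x points into the bay, away from the robot; z up. Steel lip 5 mm high, 5 mm deep (x), 400 mm wide (y). Behind it a black mat at bench level up to the orange stop rail: front face at x = 170 mm, 25 mm high, 340 mm wide. With the pan home against it, the pan's middle is at x = 120 mm.
- shelf_front (a point): Middle of the wire shelf's lower front edge, 30 mm behind the lip's front face, 170 mm above the bench. The shelf is 12 mm thick, reaches 190 mm back and is 460 mm wide, on 16 mm square posts 10 and 180 mm behind its front edge, 215 mm either side of the middle.
- spray: Bystander, to be left where it is: yellow-banded spray can on the shelf, 130 mm tall, on the shelf's left (+y) end.
- jar: Bystander, to be left where it is: jar on the shelf, 85 mm tall, on the shelf's right end.
- spanner: Bystander, to be left where it is: spanner, 170 mm long, lying at the robot's right.
- driver: Bystander, to be left where it is: screwdriver, 190 mm long, lying near left.
- sprocket: Bystander, to be left where it is: sprocket, steel disc 110 mm across, far left.
- filter: Bystander, to be left where it is: white oil filter, 82 mm tall, far right.
- bearing: Bystander, to be left where it is: bearing ring, steel ring 72 mm across, far right.
Mind the look-alikes: they are no part of the job. What is shaped like the pan but brown is not meant. Leave any green look-alike of the strainer alone.

How it is judged (in metres and radians):
On the way, in this order (a step that is already met when the one before it is completed fails the run):
1. the strainer stands in the bin, let go (x of strainer in the frame of bin between -0.06 and 0.06 m and y of strainer in the frame of bin between -0.075 and 0.075 m and z of strainer in the frame of bin below 0.02 m and angle between strainer's own z axis and vertical below 0.25 rad and contact force between the fingers and strainer below 0.1 N), for 0.2 s.
2. the pan lies bottom-up in the bay, behind the lip (angle between pan's own z axis and vertical above 3 rad and x of pan_mid in the frame of bay between 0.06 and 0.14 m and y of pan_mid in the frame of bay between -0.13 and 0.13 m), for 0.2 s.
At the end, for the whole second after the job is handed in: The strainer stands flat on the bin's floor, within 0.25 rad of upright. The pan lies bottom-up (within 0.14 rad) under the shelf, its middle at most 8 mm short of its place when touching the stop and within 130 mm of the bay's middle sideways. Both are at rest (x of strainer in the frame of bin between -0.06 and 0.06 m and y of strainer in the frame of bin between -0.075 and 0.075 m and z of strainer in the frame of bin below 0.02 m and angle between strainer's own z axis and vertical below 0.25 rad and angle between pan's own z axis and vertical above 3 rad and x of pan_mid in the frame of bay between 0.112 and 0.14 m and y of pan_mid in the frame of bay between -0.13 and 0.13 m and linear speed of each of pan, strainer below 0.02 m/s).
It fails at once if the pan is turned over in front of the bay (on its side with its middle more than 30 mm in front of the lip) (angle between pan's own z axis and vertical above 1.2 rad and x of pan_mid in the frame of bay below -0.03 m).
It fails at once if another thing is moved by more than 30 mm (distance of any of spray, jar, spanner, driver, sprocket, filter, bearing from where it was at the start of the episode above 0.03 m).
It also fails if it takes over 72 s, if anything falls off the work surface, if the arm or the gripper's body presses on something with over 40 N, if the wrist force passes 120 N, or if a joint passes its speed limit or range.

## Working session

There is one attempt and no reset: what is moved stays moved. The work goes in short steps, Python scripts to look and compute and a tool call to move; the robot and the scene stay as the last step left them, time stands still between calls to the robot, and variables do not carry over. Pictures are saved under pics/ and viewed, and the job is handed in when it is done.

Besides the shell and the picture viewer there is one more tool, called as name([rows], argument=value, ...), one row to a line, values as JSON. drive_tool: Moves the arm, as the interface text tells. Its arguments: {"type":"object","properties":{"targets":{"type":"array"},"force":{"type":"number"}},"required":["targets"]}

```bash
ls; mkdir -p pics; cat > h.py <<'E'
import numpy as np,cv2
from rig import *
def shot(n,f):
    p=get_image(n); cv2.imwrite('pics/'+f,cv2.cvtColor(p['image'],cv2.COLOR_RGB2BGR)); return p
def ray(p,uv):
    R=cv2.Rodrigues(np.array(p['rvec'],float))[0]; t=np.array(p['tvec'],float).ravel()
    d=R.T@np.array([(uv[0]-p['cx'])/p['fx'],(uv[1]-p['cy'])/p['fy'],1]); return -R.T@t,d
def atz(p,uv,z):
    c,d=ray(p,uv); return c+d*(z-c[2])/d[2]
def proj(p,X):
    R=cv2.Rodrigues(np.array(p['rvec'],float))[0]; x=R@np.asarray(X,float)+np.array(p['tvec']).ravel()
    return np.array([p['fx']*x[0]/x[2]+p['cx'],p['fy']*x[1]/x[2]+p['cy']])
E
python3 - <<'E'
from h import *
print(grasp_offset,observe())
for n in('side','top'):
    p=shot(n,n+'1.png'); print(n,ray(p,(p['cx'],p['cy'])))
    for l in('pan','strainer','strainer_grip','bin','bay','shelf_front'):
        print(l,[(np.round(np.array(r['at'])*[640,480]),round(r['p'],2)) for r in recognise(l,p)[:4]])
E
```

```text
pics
0.0187 {'time_s': 0.0, 'q': array([ 5.96272166e+01,  2.18409917e+01,  7.43820645e+01, -6.08172009e-04,
        8.38585939e+01, -1.23365629e+01]), 'qvel': array([-0.07499452,  0.06819986,  0.04751279,  0.01830808, -0.09716064,
       -0.08258859]), 'joint_efforts': array([ 1.94749441e-04, -4.48451507e+01, -2.31282413e+01, -1.61184175e-04,
        4.64348181e-03,  3.27657347e-05]), 'position': array([0.17015854, 0.52272487, 0.23072759]), 'tool_rot': array([[-7.11440239e-04, -9.50861225e-01,  3.09616576e-01],
       [-1.23481394e-03,  3.09617254e-01,  9.50860469e-01],
       [-9.99998985e-01,  2.94161533e-04, -1.39441087e-03]]), 'ft_force': array([ 0.29939434,  0.33754771, -0.33558629]), 'wrist_torque': array([ 0.04268077,  0.02236815, -0.0047186 ]), 'grip_width': 0.08551056902852915}
side (array([ 0.06494281, -1.10299846,  0.81744404]), array([ 0.29050314,  0.82708694, -0.48118096]))
pan [(array([193., 230.]), 0.76), (array([329., 290.]), 0.67)]
strainer [(array([259., 205.]), 0.67)]
strainer_grip [(array([321., 285.]), 0.9), (array([257., 204.]), 0.65)]
bin [(array([367., 393.]), 0.84), (array([333., 291.]), 0.38)]
bay [(array([410., 258.]), 0.66)]
shelf_front [(array([410., 258.]), 0.82)]
top (array([0.34342797, 0.06723187, 1.07417559]), array([ 0.14961476,  0.00162859, -0.98874303]))
pan [(array([352., 235.]), 0.71), (array([171., 357.]), 0.65)]
strainer [(array([345., 249.]), 0.83), (array([494., 262.]), 0.68), (array([138., 263.]), 0.59)]
strainer_grip [(array([347., 249.]), 0.78), (array([140., 264.]), 0.61)]
bin [(array([494., 264.]), 0.82)]
bay [(array([337., 155.]), 0.97), (array([346., 234.]), 0.61), (array([249., 102.]), 0.27)]
shelf_front [(array([341., 155.]), 0.66)]
```

View pics/top1.png

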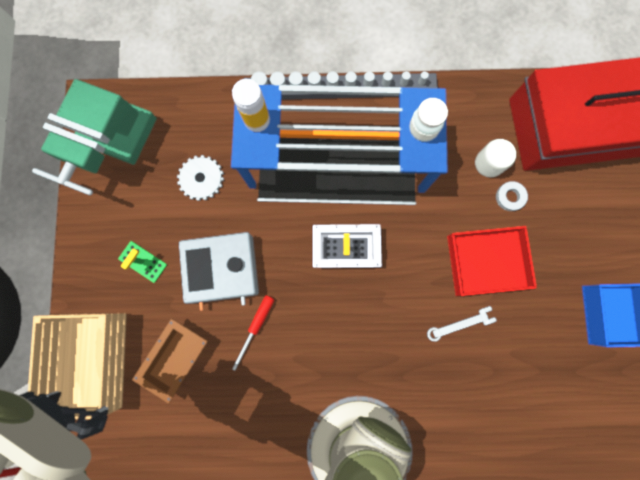

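View pics/side1.png

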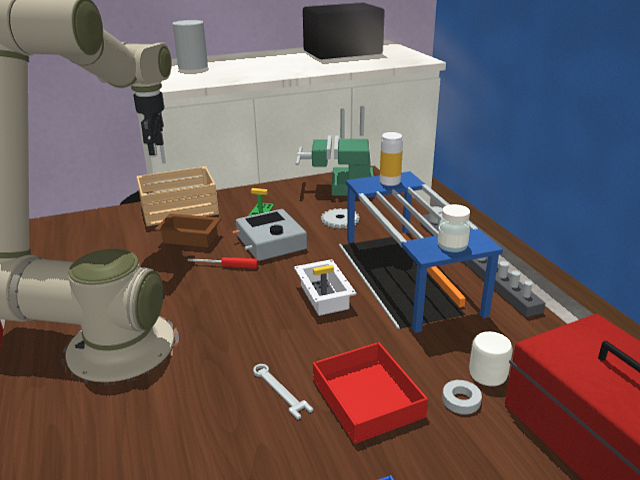

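The top picture shows the pan at (347,246), its strainer bar at (347,244), the red bin at (493,261), and the lip line at row ~201 from column 259 to 415. The look-alikes (brown pan, green strainer) are on the left. I'll zoom in next.

```bash
python3 - <<'E'
from h import *
im=cv2.imread('pics/top1.png')
c=im[140:300,230:550]; cv2.imwrite('pics/z1.png',cv2.resize(c[80:150-10,70:170],None,fx=8,fy=8,interpolation=cv2.INTER_CUBIC))
cv2.imwrite('pics/z2.png',cv2.resize(c[0:90,:230],None,fx=3.4,fy=3.4,interpolation=cv2.INTER_CUBIC))
cv2.imwrite('pics/z3.png',cv2.resize(c[75:165,210:320],None,fx=6,fy=6,interpolation=cv2.INTER_CUBIC))
E
```

```text
(no output)
```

View pics/z1.png

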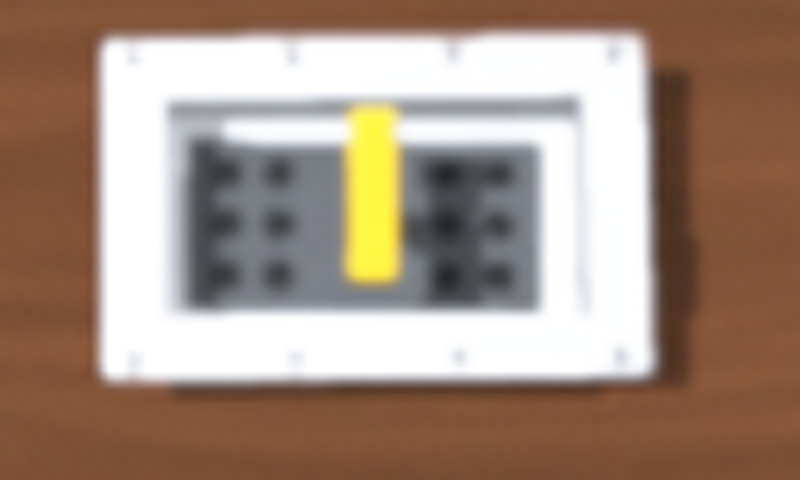

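View pics/z2.png

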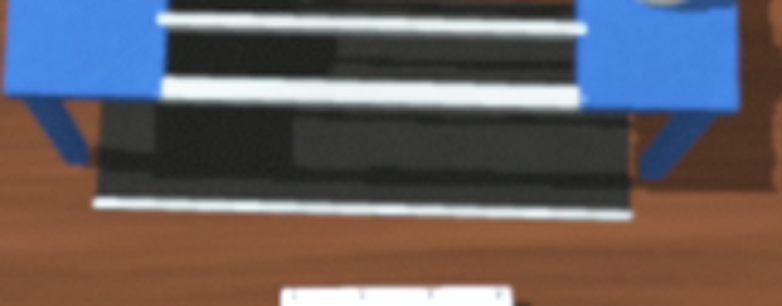

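View pics/z3.png

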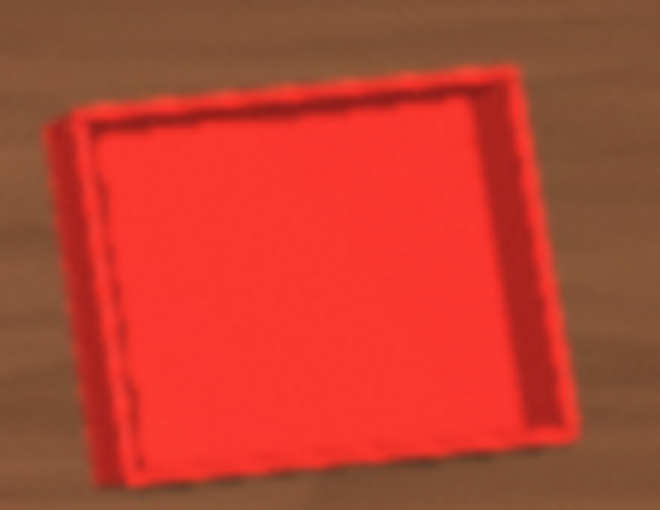

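```bash
python3 - <<'E'
from h import *
p=get_image('top')
def P(l,o,s,z):
    r=np.array([atz(p,(o[0]+a/s,o[1]+b/s),z) for a,b in l]); print(np.round(r[:,:2],4).tolist(), r.mean(0).round(4)); return r
print('pan');r=P([(100,35),(643,32),(655,380),(100,382)],(300,220),8,.05)
print('axis y ang',np.degrees(np.arctan2(*(r[0]+r[3]-r[1]-r[2])[[0,1]])))
print('bar');P([(373,105),(373,283)],(300,220),8,.082)
print('lip');r=P([(93,207),(632,218)],(230,140),3.4,.005);print(np.degrees(np.arctan2(*(r[0]-r[1])[[0,1]])))
print('bin');r=P([(75,108),(520,68),(580,440),(130,487)],(440,215),6,.045);print(np.degrees(np.arctan2(*(r[0]+r[3]-r[1]-r[2])[[0,1]])))
print('shelf top edge');r=P([(5,95),(738,109)],(230,140),3.4,.182);print(np.linalg.norm(r[0]-r[1]))
p=get_image('side')
E
```

```text
pan
[[0.5277, 0.0955], [0.5247, -0.0673], [0.4202, -0.0664], [0.4235, 0.0975]] [0.474  0.0148 0.05  ]
axis y ang 1.0997928340520287
bar
[[0.4994, 0.0159], [0.4476, 0.0175]] [0.4735 0.0167 0.082 ]
lip
[[0.5995, 0.2351], [0.5814, -0.1649]] [0.5904 0.0351 0.005 ]
2.590840980718195
bin
[[0.4995, -0.2401], [0.5114, -0.4193], [0.363, -0.429], [0.3489, -0.2515]] [ 0.4307 -0.335   0.045 ]
-4.185150861431549
shelf top edge
[[0.6305, 0.2626], [0.6101, -0.1965]] [0.6203 0.033  0.182 ]
0.45958399516069093
```

Poses:
- **Pan:** centre (0.474, 0.015), yaw about -1°.
- **Strainer bar:** (0.4735, 0.0167).
- **Bin:** (0.431, -0.335), yaw about +4°.
- **Lip:** middle (0.590, 0.035), yaw about -2.6°.

Next I'll write a helper that works out the rows, then move above the bar.

```bash
cat >> h.py <<'E'
from scipy.spatial.transform import Rotation as Ro
def RT(tilt=90,yaw=0,zs=1):
    "tool x points tilt deg below horizontal toward yaw; tool z lateral (+left)"
    t,y=np.radians([tilt,yaw]); x=np.array([np.cos(t)*np.cos(y),np.cos(t)*np.sin(y),-np.sin(t)])
    z=np.array([-np.sin(y),np.cos(y),0])*zs; return np.stack([x,np.cross(z,x),z],1)
def plan(pos,R,step=.045,pos0=None,R0=None,n=None):
    o=observe(); p0=np.array(o['position']) if pos0 is None else np.array(pos0); R0=np.array(o['tool_rot']) if R0 is None else R0
    rv=Ro.from_matrix(R0.T@R).as_rotvec(); d=np.array(pos)-p0
    n=n or int(max(np.ceil(np.linalg.norm(d)/step),np.ceil(np.linalg.norm(rv)/.145),1))
    Rc=R0
    for i in range(n):
        print(np.round(np.r_[Rc.T@d/n/.05,rv/n],3).tolist()); Rc=Rc@Ro.from_rotvec(rv/n).as_matrix()
E
python3 - <<'E'
from h import *
plan((.4735,.0167,.16),RT(90,-1.8))
E
```

```text
[0.102, -0.636, -0.554, -0.02, -0.0, -0.0]
[0.102, -0.624, -0.566, -0.02, -0.0, -0.0]
[0.102, -0.613, -0.579, -0.02, -0.0, -0.0]
[0.102, -0.601, -0.591, -0.02, -0.0, -0.0]
[0.102, -0.589, -0.603, -0.02, -0.0, -0.0]
[0.102, -0.577, -0.615, -0.02, -0.0, -0.0]
[0.102, -0.564, -0.627, -0.02, -0.0, -0.0]
[0.102, -0.551, -0.638, -0.02, -0.0, -0.0]
[0.102, -0.538, -0.649, -0.02, -0.0, -0.0]
[0.102, -0.525, -0.66, -0.02, -0.0, -0.0]
[0.102, -0.512, -0.67, -0.02, -0.0, -0.0]
[0.102, -0.498, -0.68, -0.02, -0.0, -0.0]
[0.102, -0.484, -0.69, -0.02, -0.0, -0.0]
[0.102, -0.47, -0.7, -0.02, -0.0, -0.0]
```

drive_tool([
  [[0.1,-0.63,-0.56,-0.02,0,0,1],[0.1,-0.62,-0.57,-0.02,0,0,1],[0.1,-0.61,-0.58,-0.02,0,0,1],[0.1,-0.6,-0.59,-0.02,0,0,1],[0.1,-0.59,-0.6,-0.02,0,0,1]],
])

```text
time_s: 1.3
position: [0.2783, 0.3405, 0.2063]
tool_rot: [[0.0, -0.977, 0.212], [0.0, 0.212, 0.977], [-1.0, -0.0, 0.0]]
ft_force: [0.3, -0.1, -0.4]
grip_width: 0.0852
```

drive_tool([
  [[0.1,-0.58,-0.61,-0.02,0,0,1],[0.1,-0.56,-0.63,-0.02,0,0,1],[0.1,-0.55,-0.64,-0.02,0,0,1],[0.1,-0.54,-0.65,-0.02,0,0,1],[0.1,-0.52,-0.66,-0.02,0,0,1]],
])

```text
time_s: 1.8
position: [0.3862, 0.1593, 0.1814]
tool_rot: [[0.001, -0.993, 0.114], [0.0, 0.114, 0.993], [-1.0, -0.001, 0.0]]
ft_force: [0.9, -0.1, -0.7]
grip_width: 0.0856
```

drive_tool([
  [[0.1,-0.51,-0.67,-0.02,0,0,1],[0.1,-0.5,-0.68,-0.02,0,0,1],[0.1,-0.48,-0.69,-0.02,0,0,1],[0.1,-0.47,-0.7,-0.02,0,0,1],[0,0,0,0,0,0,1]],
])

```text
time_s: 2.3
position: [0.4737, 0.0123, 0.1607]
tool_rot: [[0.001, -0.999, 0.039], [-0.001, 0.039, 0.999], [-1.0, -0.001, -0.001]]
ft_force: [0.1, -0.2, 0.2]
grip_width: 0.0854
```

```bash
python3 - <<'E'
from h import *
shot('wrist','w1.png'); p=shot('side','s2.png')
print(observe()['q'],observe()['position'],proj(p,(.4735,.0167,.075)))
plan((.4735,.0167,.056),RT(90,-1.8),.02)
E
```

```text
[-1.25392561e+01  1.80830669e+01  9.29645268e+01  1.00700457e-02
  6.89965812e+01 -1.00440928e+02] [0.47153937 0.01553767 0.16105581] [321.01833687 270.49741297]
[0.35, -0.007, 0.004, -0.001, 0.0, -0.0]
[0.35, -0.007, 0.004, -0.001, 0.0, -0.0]
[0.35, -0.007, 0.004, -0.001, 0.0, -0.0]
[0.35, -0.007, 0.004, -0.001, 0.0, -0.0]
[0.35, -0.006, 0.004, -0.001, 0.0, -0.0]
[0.35, -0.006, 0.004, -0.001, 0.0, -0.0]
```

View pics/w1.png

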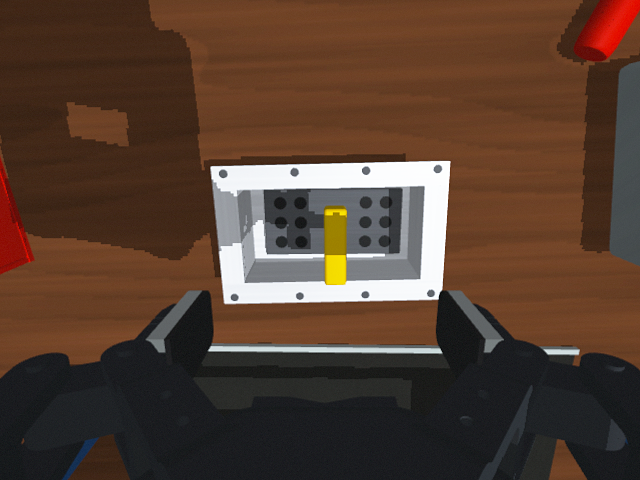

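View pics/s2.png

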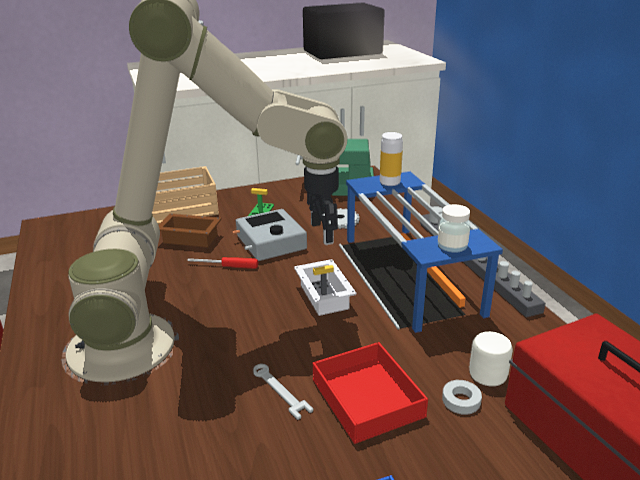

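The wrist view shows the bar between the fingers, at about column 335 against a finger midpoint of about 325. Descending now.

drive_tool([
  [[0.42,0,0,0,0,0,1],[0.42,0,0,0,0,0,1],[0.42,0,0,0,0,0,1],[0.42,0,0,0,0,0,1],[0.42,0,0,0,0,0,1]],
], force=40)

```text
time_s: 2.9
position: [0.471, 0.0173, 0.056]
tool_rot: [[0.001, -0.999, 0.033], [-0.0, 0.033, 0.999], [-1.0, -0.001, 0.0]]
ft_force: [0.2, -0.3, 0.4]
grip_width: 0.0852
```

drive_tool([
  [[0,0,0,0,0,0,-1],[0,0,0,0,0,0,-1],[0,0,0,0,0,0,-1],[0,0,0,0,0,0,-1],[0,0,0,0,0,0,-1]],
], force=40)

```text
time_s: 3.4
position: [0.4719, 0.0161, 0.0571]
tool_rot: [[0.002, -0.999, 0.035], [-0.0, 0.035, 0.999], [-1.0, -0.002, -0.0]]
ft_force: [-2.3, 0.9, 13.8]
grip_width: 0.0131
```

```bash
python3 - <<'E'
from h import *
print(observe()['grip_width'],observe()['position'])
p=shot('side','s3.png')
cv2.imwrite('pics/s3z.png',cv2.resize(cv2.imread('pics/s3.png')[180:340,230:430],None,fx=4,fy=3.7))
E
```

```text
0.013131136498711662 [0.47185082 0.01609652 0.05712625]
```

View pics/s3z.png

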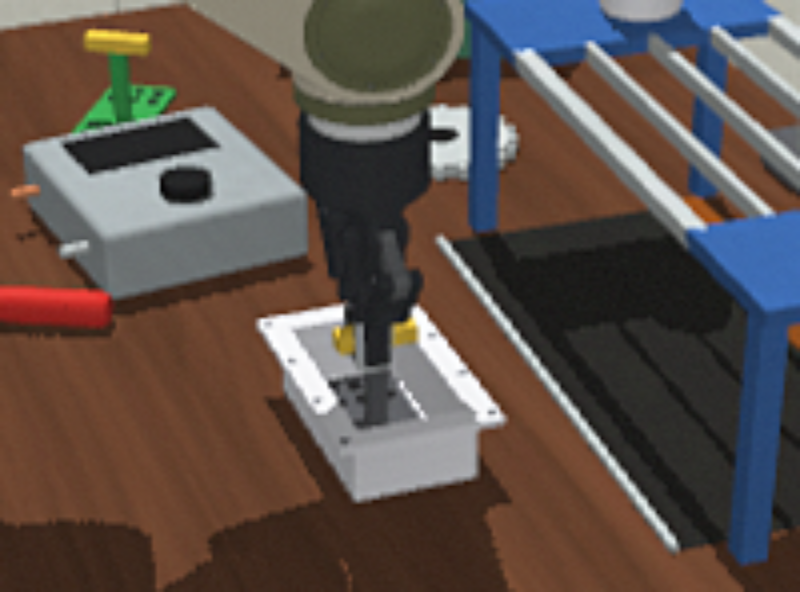

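The fingers grip the bar (13 mm opening) at (375,340) in the zoomed picture. Lifting.

drive_tool([
  [[-0.2,0,0,0,0,0,-1],[-0.4,0,0,0,0,0,-1],[-0.6,0,0,0,0,0,-1],[-0.7,0,0,0,0,0,-1],[-0.6,0,0,0,0,0,-1]],
])

```text
time_s: 3.95
position: [0.4713, 0.016, 0.1836]
tool_rot: [[0.001, -0.999, 0.035], [-0.0, 0.035, 0.999], [-1.0, -0.001, -0.0]]
ft_force: [-0.0, -1.1, -2.0]
grip_width: 0.0131
```

```bash
python3 - <<'E'
from h import *
print(observe()['grip_width'])
p=shot('side','s4.png')
plan((.431,-.335,.18),RT(90,2),.04)
E
```

```text
0.013137184631628893
[0.018, 0.067, -0.782, -0.008, -0.0, 0.001]
[0.018, 0.073, -0.782, -0.008, -0.0, 0.001]
[0.018, 0.079, -0.781, -0.008, -0.0, 0.001]
[0.018, 0.085, -0.78, -0.008, -0.0, 0.001]
[0.018, 0.091, -0.78, -0.008, -0.0, 0.001]
[0.018, 0.097, -0.779, -0.008, -0.0, 0.001]
[0.018, 0.103, -0.778, -0.008, -0.0, 0.001]
[0.018, 0.109, -0.777, -0.008, -0.0, 0.001]
[0.018, 0.115, -0.777, -0.008, -0.0, 0.001]
```

View pics/s4.png

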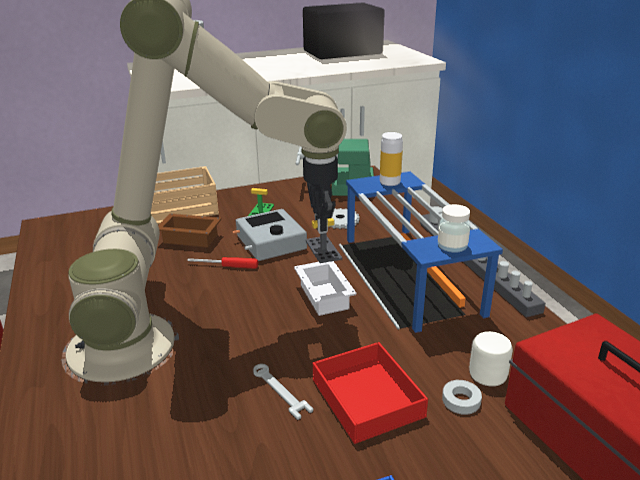

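The strainer hangs level from the gripper at (325,248), and the pan stays at (325,288). Carrying it to the bin.

drive_tool([
  [[0,0.07,-0.4,0,0,0,-1],[0,0.08,-0.7,-0.01,0,0,-1],[0,0.08,-0.8,-0.01,0,0,-1],[0,0.09,-0.8,-0.01,0,0,-1],[0,0.09,-0.8,-0.01,0,0,-1]],
])

```text
time_s: 4.5
position: [0.4467, -0.1599, 0.1818]
tool_rot: [[0.0, -1.0, -0.006], [-0.0, -0.006, 1.0], [-1.0, -0.0, -0.0]]
ft_force: [0.5, 0.6, -1.2]
grip_width: 0.0132
```

drive_tool([
  [[0,0.1,-0.8,-0.01,0,0,-1],[0,0.1,-0.8,-0.01,0,0,-1],[0,0.1,-0.8,-0.01,0,0,-1],[0,0.11,-0.7,0,0,0,-1],[0,0.1,-0.4,0,0,0,-1]],
])

```text
time_s: 5.0
position: [0.4249, -0.3365, 0.1814]
tool_rot: [[-0.0, -0.999, -0.033], [-0.0, -0.033, 0.999], [-1.0, 0.0, -0.0]]
ft_force: [1.0, -0.7, -2.6]
grip_width: 0.0131
```

drive_tool([
  [[0.5,0,0,0,0,0,-1],[0.6,0,0,0,0,0,-1],[0.6,0,0,0,0,0,-1],[0.5,0,0,0,0,0,-1],[0.14,0,0,0,0,0,-1]],
])

```text
time_s: 5.5
position: [0.4247, -0.3331, 0.0623]
tool_rot: [[-0.003, -0.999, -0.035], [0.003, -0.035, 0.999], [-1.0, 0.003, 0.004]]
ft_force: [0.1, -0.4, -1.0]
grip_width: 0.0129
```

```bash
python3 - <<'E'
from h import *
print(observe()['grip_width'],observe()['position'],observe()['ft_force'])
p=shot('side','s5.png')
cv2.imwrite('pics/s5z.png',cv2.resize(cv2.imread('pics/s5.png')[280:460,270:470],None,fx=4,fy=3.3))
E
```

```text
0.012926373148500099 [ 0.424677   -0.33305565  0.06234142] [ 0.05164199 -0.36995775 -1.03353523]
```

View pics/s5z.png

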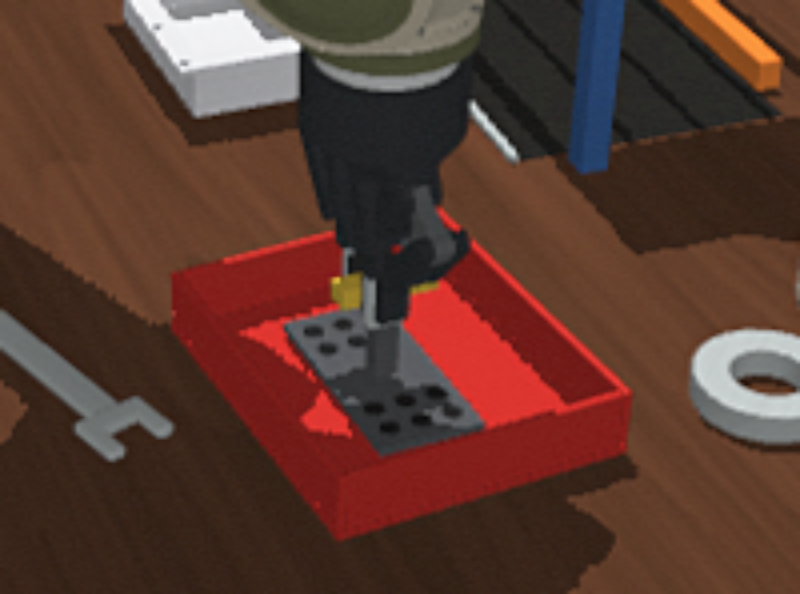

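The strainer is inside the bin, just above the floor. Lower slowly until it touches.

drive_tool([
  [[0.03,0,0,0,0,0,-1],[0.03,0,0,0,0,0,-1],[0.03,0,0,0,0,0,-1],[0,0,0,0,0,0,-1]],
])

```text
time_s: 5.95
position: [0.4258, -0.3341, 0.0604]
tool_rot: [[0.001, -0.999, -0.035], [-0.001, -0.035, 0.999], [-1.0, -0.001, -0.001]]
ft_force: [-0.6, -0.4, -1.3]
grip_width: 0.0134
```

drive_tool([
  [[0.03,0,0,0,0,0,-1],[0.03,0,0,0,0,0,-1],[0.02,0,0,0,0,0,-1],[0,0,0,0,0,0,-1]],
])

```text
time_s: 6.35
position: [0.4257, -0.3342, 0.0581]
tool_rot: [[0.001, -0.999, -0.035], [-0.002, -0.035, 0.999], [-1.0, -0.001, -0.002]]
ft_force: [-5.7, 4.2, 21.1]
grip_width: 0.0133
```

Touched the floor. Releasing.

drive_tool([
  [[-0.02,0,0,0,0,0,-0.6],[0,0,0,0,0,0,0],[0,0,0,0,0,0,0.6],[0,0,0,0,0,0,1],[0,0,0,0,0,0,1]],
])

```text
time_s: 6.85
position: [0.4256, -0.334, 0.0566]
tool_rot: [[-0.0, -0.999, -0.035], [0.0, -0.035, 0.999], [-1.0, 0.0, 0.0]]
ft_force: [-0.8, 0.2, -0.5]
grip_width: 0.074
```

drive_tool([
  [[-0.3,0,0,0,0,0,1],[-0.7,0,0,0,0,0,1],[-0.8,0,0,0,0,0,1],[-0.8,0,0,0,0,0,1],[0,0,0,0,0,0,1]],
])

```text
time_s: 7.35
position: [0.427, -0.3355, 0.1919]
tool_rot: [[0.006, -0.999, -0.035], [-0.008, -0.035, 0.999], [-1.0, -0.006, -0.008]]
ft_force: [0.7, -0.5, -0.7]
grip_width: 0.0855
```

```bash
python3 - <<'E'
from h import *
print(observe()['grip_width'],observe()['position'],observe()['q'])
p=shot('side','s6.png');p=shot('top','t6.png')
b=RT(90,-2)
plan((.32,-.05,.18),RT(60,-2.6),.045)
E
```

```text
0.08552504132323341 [ 0.42697302 -0.33552204  0.19190777] [-5.06570754e+01  2.26989672e+01  7.97506504e+01 -3.44765733e-04
  7.69813005e+01 -1.42682864e+02]
[0.019, 0.273, 0.822, 0.011, 0.003, -0.075]
[-0.004, 0.283, 0.819, 0.011, 0.003, -0.075]
[-0.027, 0.291, 0.815, 0.011, 0.003, -0.075]
[-0.052, 0.297, 0.812, 0.011, 0.003, -0.075]
[-0.076, 0.302, 0.808, 0.011, 0.003, -0.075]
[-0.101, 0.304, 0.805, 0.011, 0.003, -0.075]
[-0.126, 0.305, 0.801, 0.011, 0.003, -0.075]
```

View pics/s6.png

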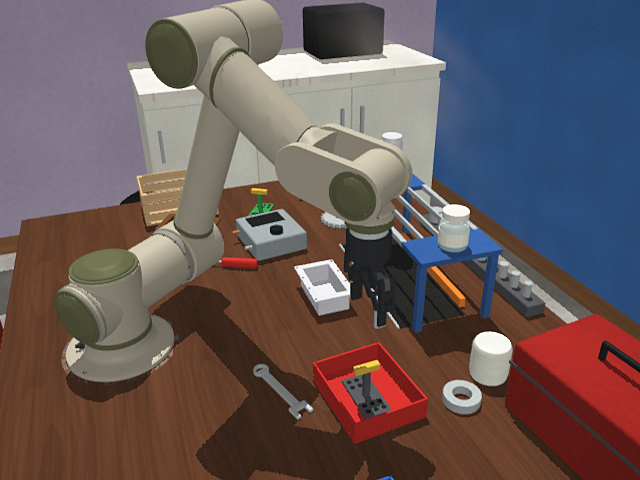

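View pics/t6.png

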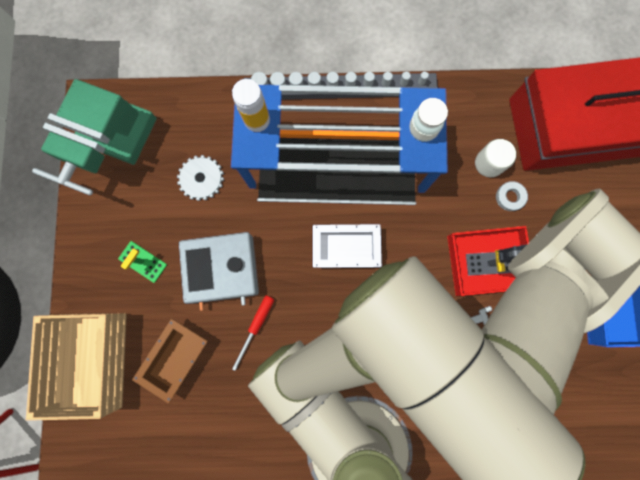

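The strainer stands upright in the bin, bar at (367,367) in the side view, and the pan is empty and unmoved. Next I'll go behind the pan with the fingers shut and push its near flange edge.

```bash
python3 - <<'E'
from h import *
plan((.38,.018,.12),RT(90,-2.6),.045)
E
```

```text
[0.148, 0.074, 0.786, 0.009, -0.0, 0.0]
[0.148, 0.081, 0.785, 0.009, -0.0, 0.0]
[0.149, 0.088, 0.784, 0.009, -0.0, 0.0]
[0.149, 0.095, 0.783, 0.009, -0.0, 0.0]
[0.149, 0.102, 0.782, 0.009, -0.0, 0.0]
[0.149, 0.109, 0.781, 0.009, -0.0, 0.0]
[0.149, 0.116, 0.78, 0.009, -0.0, 0.0]
[0.149, 0.123, 0.779, 0.009, -0.0, 0.0]
[0.149, 0.13, 0.778, 0.009, -0.0, 0.0]
```

drive_tool([
  [[0,0.08,0.78,0.01,0,0,-1],[0.1,0.08,0.78,0.01,0,0,-1],[0.2,0.09,0.78,0.01,0,0,-1],[0.2,0.1,0.78,0.01,0,0,-1],[0.2,0.1,0.78,0.01,0,0,-1]],
], force=60)

```text
time_s: 7.95
position: [0.399, -0.1375, 0.1502]
tool_rot: [[-0.002, -1.0, 0.016], [0.002, 0.016, 1.0], [-1.0, 0.002, 0.002]]
ft_force: [-0.0, 0.1, 0.4]
grip_width: 0.0124
```

drive_tool([
  [[0.15,0.11,0.78,0.01,0,0,-1],[0.15,0.12,0.78,0.01,0,0,-1],[0.15,0.12,0.78,0.01,0,0,-1],[0.15,0.13,0.78,0.01,0,0,-1],[0,0,0,0,0,0,-1]],
])

```text
time_s: 8.45
position: [0.3782, 0.021, 0.12]
tool_rot: [[-0.005, -0.999, 0.05], [0.002, 0.05, 0.999], [-1.0, 0.005, 0.002]]
ft_force: [-0.1, -0.7, -0.1]
grip_width: -0.0001
```

```bash
python3 - <<'E'
from h import *
o=observe();print(o['position'],o['q'])
plan((.395,.018,.028),RT(90,-2.6),.03)
plan((.485,.014,.028),RT(90,-2.6),.02,(.395,.018,.028),RT(90,-2.6))
E
```

```text
[0.37818457 0.0209912  0.1200159 ] [-1.49187636e+01  1.30708410e+01  1.09529004e+02  3.86741871e-02
  5.77284369e+01 -1.02052841e+02]
[0.46, -0.087, -0.012, -0.001, 0.0, -0.001]
[0.46, -0.087, -0.011, -0.001, 0.0, -0.001]
[0.46, -0.086, -0.011, -0.001, 0.0, -0.001]
[0.46, -0.085, -0.011, -0.001, 0.0, -0.001]
[0.0, -0.36, 0.0, 0.0, 0.0, 0.0]
[0.0, -0.36, 0.0, 0.0, 0.0, 0.0]
[0.0, -0.36, 0.0, 0.0, 0.0, 0.0]
[0.0, -0.36, 0.0, 0.0, 0.0, 0.0]
[0.0, -0.36, 0.0, 0.0, 0.0, 0.0]
```

drive_tool([
  [[0.46,-0.05,-0.02,0,0,0,-1],[0.46,-0.05,-0.02,0,0,0,-1],[0.46,-0.05,-0.02,0,0,0,-1],[0.46,-0.05,-0.01,0,0,0,-1],[0,0,0,0,0,0,-1]],
])

```text
time_s: 8.95
position: [0.3892, 0.0131, 0.0275]
tool_rot: [[-0.006, -0.998, 0.055], [0.002, 0.055, 0.998], [-1.0, 0.006, 0.001]]
ft_force: [-1.0, -1.9, 0.1]
grip_width: -0.0001
```

drive_tool([
  [[0,-0.2,0,0,0,0,-1],[0,-0.3,0,0,0,0,-1],[0,-0.3,0,0,0,0,-1],[0,-0.3,0,0,0,0,-1],[0,-0.3,0,0,0,0,-1]],
])

```text
time_s: 9.45
position: [0.4615, 0.0093, 0.0309]
tool_rot: [[0.0, -0.999, 0.055], [-0.0, 0.055, 0.999], [-1.0, -0.0, -0.0]]
ft_force: [-2.4, -0.2, -0.0]
grip_width: -0.0002
```

```bash
python3 - <<'E'
from h import *
o=observe();print(o['position'],o['ft_force'])
p=shot('side','s7.png');p=shot('top','t7.png')
cv2.imwrite('pics/s7z.png',cv2.resize(cv2.imread('pics/s7.png')[200:360,230:430],None,fx=4,fy=3.7))
E
```

```text
[0.46145208 0.00926656 0.03088208] [-2.3907187  -0.16636851 -0.01506067]
```

View pics/s7z.png

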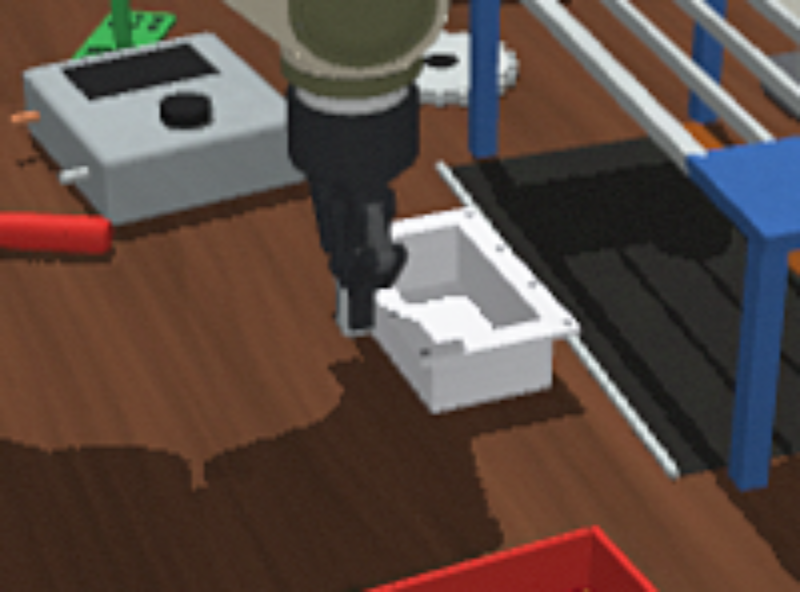

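View pics/t7.png

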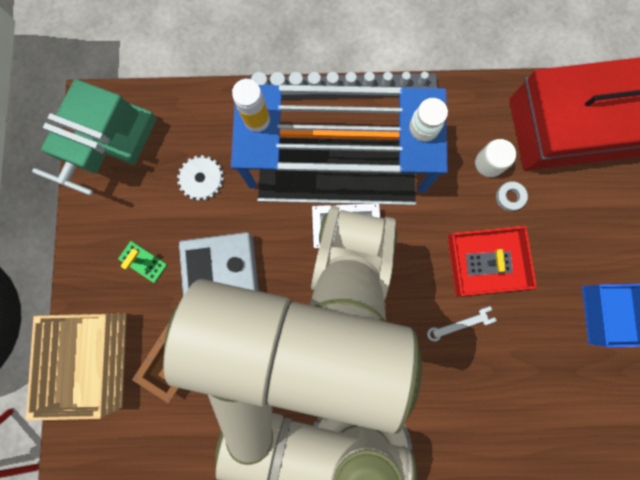

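The pan slid straight, with its far flange at row ~205 of the top view. Continuing gently until the lip stops it.

drive_tool([
  [[0,-0.2,0.02,0,0,0,-1],[0,-0.15,0.02,0,0,0,-1],[0,-0.1,0,0,0,0,-1],[0,-0.06,0,0,0,0,-1]],
])

```text
time_s: 9.95
position: [0.4862, 0.0101, 0.0299]
tool_rot: [[-0.0, -0.999, 0.055], [0.0, 0.055, 0.999], [-1.0, 0.0, 0.0]]
ft_force: [-3.0, 0.3, 2.9]
grip_width: 0.0002
```

drive_tool([
  [[0,-0.04,0,0,0,0,-1],[0,-0.04,0,0,0,0,-1],[0,0,0,0,0,0,-1]],
])

```text
time_s: 10.25
position: [0.4896, 0.01, 0.0297]
tool_rot: [[-0.001, -0.998, 0.055], [0.0, 0.055, 0.999], [-1.0, 0.001, 0.0]]
ft_force: [-4.4, 1.9, 2.8]
grip_width: 0.0001
```

drive_tool([
  [[0,-0.04,0,0,0,0,-1],[0,-0.04,0,0,0,0,-1],[0,0,0,0,0,0,-1]],
])

```text
time_s: 10.55
position: [0.4914, 0.0109, 0.0292]
tool_rot: [[-0.007, -0.998, 0.055], [0.002, 0.055, 0.999], [-1.0, 0.007, 0.002]]
ft_force: [-10.5, 5.7, 5.4]
grip_width: -0.0002
```

```bash
python3 - <<'E'
from h import *
o=observe();print(o['position'],o['ft_force'])
p=shot('side','s8.png');
cv2.imwrite('pics/s8z.png',cv2.resize(cv2.imread('pics/s8.png')[230:340,290:430],None,fx=5.5,fy=5.4,interpolation=2))
E
```

```text
[0.49136001 0.01089471 0.0292455 ] [-10.51936003   5.74389412   5.42792206]
```

View pics/s8z.png

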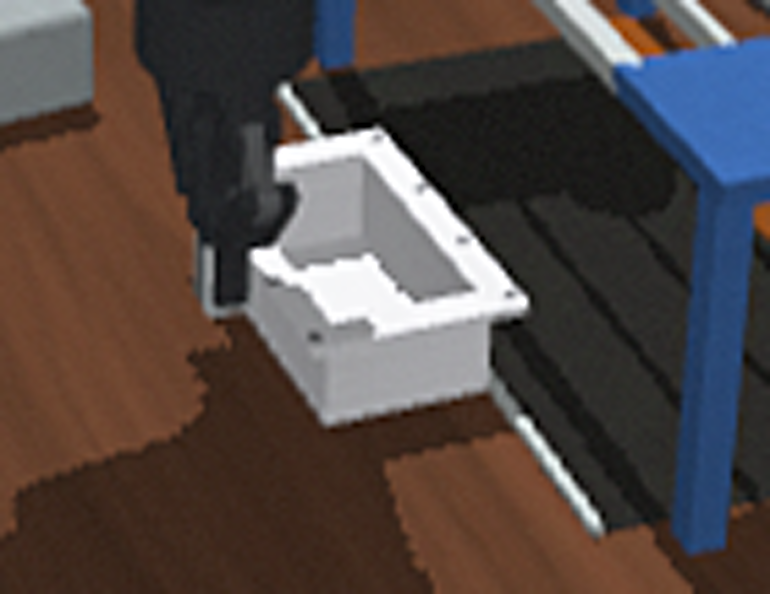

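The pan sits against the lip: 10 N push with the TCP where I predicted. Next I'll back off and tilt the tool to 40° so the fingertip goes under the near flange.

```bash
cat >> h.py <<'E'
O=np.array([.5904,.0351]); ex=np.array([.99898,-.0453]); ey=np.array([.0453,.99898])
def B(u,v,z): return np.r_[O+u*ex+v*ey,z]
def inB(P): d=np.asarray(P)[:2]-O; return np.round([d@ex,d@ey,P[2]],4)
E
python3 - <<'E'
from h import *
P=observe()['position']; print(inB(P))
plan(B(-.130,-.0256,.045),RT(40,-2.6),n=7)
print(); plan(B(-.130,-.0256,.0236),RT(40,-2.6),pos0=B(-.130,-.0256,.045),R0=RT(40,-2.6))
plan(B(-.084,-.0256,.0236),RT(40,-2.6),pos0=B(-.130,-.0256,.0236),R0=RT(40,-2.6),n=3)
E
```

```text
[-0.0979 -0.0287  0.0293]
[-0.044, 0.092, 0.008, -0.001, -0.0, -0.126]
[-0.056, 0.086, 0.008, -0.001, -0.0, -0.126]
[-0.066, 0.078, 0.008, -0.001, -0.0, -0.126]
[-0.075, 0.069, 0.008, -0.001, -0.0, -0.126]
[-0.083, 0.059, 0.009, -0.001, -0.0, -0.126]
[-0.09, 0.049, 0.009, -0.001, -0.0, -0.126]
[-0.095, 0.037, 0.009, -0.001, -0.0, -0.126]

[0.275, 0.328, 0.0, 0.0, 0.0, 0.0]
[0.235, -0.197, 0.0, 0.0, 0.0, 0.0]
[0.235, -0.197, 0.0, 0.0, 0.0, 0.0]
[0.235, -0.197, 0.0, 0.0, 0.0, 0.0]
```

drive_tool([
  [[-0.05,0.3,0,0,0,0,-1],[-0.06,0.2,0.02,0,0,-0.1,-1],[-0.06,0.08,0.02,0,0,-0.12,-1],[-0.08,0.06,0.02,0,0,-0.12,-1],[-0.08,0.04,0,0,0,-0.12,-1]],
])

```text
time_s: 11.1
position: [0.4604, 0.0186, 0.0431]
tool_rot: [[0.4, -0.915, 0.046], [-0.006, 0.048, 0.999], [-0.916, -0.4, 0.014]]
ft_force: [0.4, 1.1, -0.6]
grip_width: -0.0
```

drive_tool([
  [[-0.08,0.04,0,0,0,-0.12,-1],[-0.06,0.02,0,0,0,-0.12,-1],[-0.04,0,0,0,0,-0.12,-1],[0,0,0,0,0,-0.05,-1],[0,0,0,0,0,0,-1]],
])

```text
time_s: 11.6
position: [0.4769, 0.0314, 0.0841]
tool_rot: [[0.567, -0.823, 0.04], [0.006, 0.053, 0.999], [-0.824, -0.566, 0.035]]
ft_force: [0.2, -0.4, 0.3]
grip_width: -0.0002
```

```bash
python3 - <<'E'
from h import *
o=observe(); P=o['position']; print(inB(P),o['q'],o['tool_rot'])
p=shot('side','s9.png')
cv2.imwrite('pics/s9z.png',cv2.resize(cv2.imread('pics/s9.png')[180:340,230:430],None,fx=4,fy=3.7))
plan(B(-.125,-.0256,.0236),RT(40,-2.6))
E
```

```text
[-0.1132 -0.0089  0.0841] [ -15.56324637   19.35697861  122.99832657   65.58764423    9.9921971
 -165.16381799] [[ 0.5671348  -0.82265206  0.04002127]
 [ 0.00605978  0.05275804  0.99858894]
 [-0.82360269 -0.56609202  0.03490601]]
[0.423, 0.432, -0.184, -0.008, 0.015, -0.136]
[0.363, 0.487, -0.175, -0.008, 0.015, -0.136]
```

View pics/s9z.png

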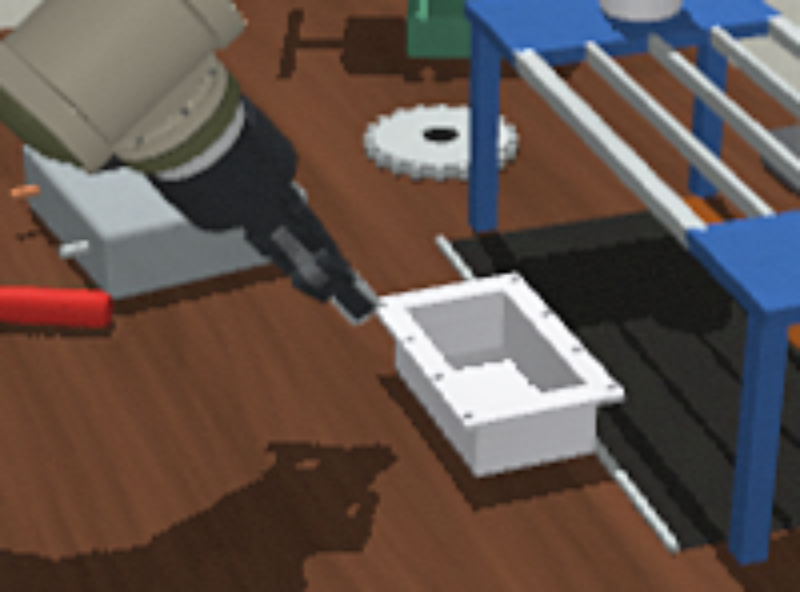

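The arm hit the q5 and q6 limits, so the tool wouldn't go below 55°. The fingers are still clear of the pan. I'll fit the arm's kinematics from the readings so I can choose a wrist configuration that works.

```bash
cat > kin.py <<'E'
import numpy as np
from scipy.optimize import least_squares
from scipy.spatial.transform import Rotation as Ro
K=np.array([0,.117,.3,.4,.4,.2,0.])
LO=np.array([-178.18,-50.72,12.68,-81.47,9.98,-165.26]);HI=np.array([178.18,133.34,142.11,261.47,163.14,165.26])
S=[1,1]
def fk(q,K=K):
    q=np.asarray(q,float); a1,d,h,a2,a3,L,c=K
    b=np.radians(q)
    R1=Ro.from_euler('z',q[0],degrees=True)
    F=R1*Ro.from_euler('y',q[1]+q[2]-90,degrees=True)
    p=R1.apply([a1,d,h])+R1.apply([a2*np.sin(b[1]),0,a2*np.cos(b[1])])+F.apply([a3,0,c])
    T=F*Ro.from_euler('x',S[0]*q[3],degrees=True)*Ro.from_euler('y',q[4],degrees=True)*Ro.from_euler('x',S[1]*q[5],degrees=True)
    return p+T.apply([L,0,0]),T.as_matrix(),p
E
python3 - <<'E'
from kin import *
import kin
from h import observe
o=observe()
D=[([59.6272,21.841,74.382,0,83.8586,-12.3366],[.17016,.52272,.23073],[0.3096,.95086,0]),
([-12.539,18.083,92.9645,0,68.9966,-100.44],[.47154,.01554,.16106],None),
([-50.657,22.699,79.75,0,76.98,-142.683],[.42697,-.33552,.19191],[-.035,.999,-.008]),
([-14.9188,13.0708,109.529,.0387,57.7284,-102.053],[.37818,.02099,.12002],[.05,.999,.002]),
(o['q'],o['position'],o['tool_rot'][:,2])]
for s in([1,1],[1,-1],[-1,1],[-1,-1]):
    kin.S[:]=s
    r=least_squares(lambda k:np.concatenate([fk(q,k)[0]-p for q,p,_ in D]),kin.K)
    print(s,np.round(r.x,4),abs(r.fun).max())
    for q,p,z in D: print(np.round(fk(q,r.x)[1],3)[:,1:].tolist(),z)
E
```

```text
[1, 1] [-0.      0.1175  0.13    0.5371  0.3508  0.2575 -0.103 ] 3.397446894647972e-05
[[-0.951, 0.31], [0.31, 0.951], [0.0, -0.001]] [0.3096, 0.95086, 0]
[[-0.999, 0.037], [0.037, 0.999], [0.001, 0.0]] None
[[-0.999, -0.035], [-0.035, 0.999], [-0.006, -0.008]] [-0.035, 0.999, -0.008]
[[-0.999, 0.05], [0.05, 0.999], [0.005, 0.002]] [0.05, 0.999, 0.002]
[[-0.824, 0.038], [0.05, 0.999], [-0.565, 0.033]] [0.03764588 0.99874448 0.03304909]
[1, -1] [-0.      0.1175  0.13    0.5371  0.3508  0.2575 -0.103 ] 3.3974479341818825e-05
[[-0.735, 0.678], [0.678, 0.735], [-0.0, -0.001]] [0.3096, 0.95086, 0]
[[0.921, -0.39], [-0.39, -0.921], [-0.001, 0.0]] None
[[-0.231, -0.973], [-0.973, 0.231], [0.006, -0.008]] [-0.035, 0.999, -0.008]
[[0.891, -0.454], [-0.454, -0.891], [-0.006, 0.001]] [0.05, 0.999, 0.002]
[[-0.735, -0.374], [-0.45, 0.893], [-0.508, -0.25]] [0.03764588 0.99874448 0.03304909]
[-1, 1] [-0.0254  0.129  -0.3499  0.7752  0.2698  0.1055 -0.0158] 0.041613138188995896
[[-0.951, 0.31], [0.31, 0.951], [0.0, -0.001]] [0.3096, 0.95086, 0]
[[-0.999, 0.037], [0.037, 0.999], [0.001, 0.0]] None
[[-0.999, -0.035], [-0.035, 0.999], [-0.006, -0.008]] [-0.035, 0.999, -0.008]
[[-0.999, 0.05], [0.05, 0.999], [0.006, 0.001]] [0.05, 0.999, 0.002]
[[0.396, -0.782], [-0.765, -0.571], [0.508, -0.25]] [0.03764588 0.99874448 0.03304909]
[-1, -1] [-0.0254  0.129  -0.3499  0.7752  0.2698  0.1055 -0.0158] 0.04161313791949285
[[-0.735, 0.678], [0.678, 0.735], [-0.0, -0.001]] [0.3096, 0.95086, 0]
[[0.921, -0.39], [-0.39, -0.921], [-0.001, 0.0]] None
[[-0.231, -0.973], [-0.973, 0.231], [0.006, -0.008]] [-0.035, 0.999, -0.008]
[[0.891, -0.453], [-0.453, -0.891], [-0.005, 0.002]] [0.05, 0.999, 0.002]
[[0.73, -0.485], [-0.384, -0.874], [0.565, 0.033]] [0.03764588 0.99874448 0.03304909]
```

```bash
sed -i 's/^K=.*/K=np.array([0,.1175,.13,.5371,.3508,.2575,-.103])/' kin.py; cat >> kin.py <<'E'
def ik(pos,R,q0):
    def f(q):
        p,T,_=fk(q); return np.r_[(p-pos)*10,Ro.from_matrix(R.T@T).as_rotvec()*2]
    r=least_squares(f,np.clip(q0,-360,360)); return r.x,np.abs(r.fun).max()
def sols(pos,R):
    out=[]
    for q4 in(0,30,90,180):
      for q6 in(-100,80):
        q,e=ik(pos,R,[-15,20,115,q4,30,q6])
        if e<1e-3:
            for k in(3,5): q[k]=(q[k]-(-81.47 if k==3 else -180))%360+(-81.47 if k==3 else -180)
            if (q>LO).all() and (q<HI).all() and not any(np.abs(q-x).max()<1 for x in out): out.append(q)
    return out
E
python3 - <<'E'
from kin import *
from h import RT,B
for name,(u,z) in dict(hook=(-.085,.022),mid=(-.06,.08),top=(-.02,.09),push=(.07,.025)).items():
  for yaw in(-2.6,-12):
    for al in(30,40,45,50,55,60,65):
      for zs in(1,-1):
        print(name,yaw,al,zs,[np.round(q).astype(int).tolist()+[fk(q)[2].round(2).tolist()] for q in sols(B(u,-.0256,z),RT(al,yaw,zs))])
E
```

```text
hook -2.6 30 1 [[-20, 48, 139, 164, 67, 88, [0.28, 0.02, 0.15]]]
hook -2.6 30 -1 [[-20, 48, 139, 164, 67, -92, [0.28, 0.02, 0.15]]]
hook -2.6 40 1 [[-18, 39, 133, 162, 42, 93, [0.31, 0.02, 0.19]]]
hook -2.6 40 -1 [[-18, 39, 133, 162, 42, -87, [0.31, 0.02, 0.19]]]
hook -2.6 45 1 [[-17, 35, 130, 159, 31, 98, [0.32, 0.02, 0.2]]]
hook -2.6 45 -1 [[-17, 35, 130, 159, 31, -82, [0.32, 0.02, 0.2]]]
hook -2.6 50 1 [[-17, 32, 126, 153, 20, 105, [0.34, 0.02, 0.22]]]
hook -2.6 50 -1 [[-17, 32, 126, 153, 20, -75, [0.34, 0.02, 0.22]]]
hook -2.6 55 1 [[-16, 31, 123, 135, 11, 123, [0.36, 0.02, 0.23]]]
hook -2.6 55 -1 [[-16, 31, 123, 135, 11, -57, [0.36, 0.02, 0.23]]]
hook -2.6 60 1 []
hook -2.6 60 -1 []
hook -2.6 65 1 [[-15, 29, 116, 25, 12, -125, [0.4, 0.02, 0.26]]]
hook -2.6 65 -1 [[-15, 29, 116, 25, 12, 55, [0.4, 0.02, 0.26]]]
hook -12 30 1 [[-12, 47, 137, 180, 64, 90, [0.29, 0.06, 0.15]]]
hook -12 30 -1 [[-12, 47, 137, 180, 64, -90, [0.29, 0.06, 0.15]]]
hook -12 40 1 [[-12, 38, 132, 180, 40, 90, [0.31, 0.05, 0.19]]]
hook -12 40 -1 [[-12, 38, 132, 180, 40, -90, [0.31, 0.05, 0.19]]]
hook -12 45 1 
[... 4180 characters left out ...]
push -12 30 1 [[-9, 44, 111, 185, 35, 87, [0.44, 0.05, 0.15]]]
push -12 30 -1 [[-9, 44, 111, 185, 35, -93, [0.44, 0.05, 0.15]]]
push -12 40 1 [[-9, 40, 106, 189, 17, 84, [0.47, 0.05, 0.19]]]
push -12 40 -1 [[-9, 40, 106, 189, 17, -96, [0.47, 0.05, 0.19]]]
push -12 45 1 []
push -12 45 -1 []
push -12 50 1 []
push -12 50 -1 []
push -12 55 1 [[-9, 37, 97, -10, 10, -78, [0.51, 0.04, 0.24]]]
push -12 55 -1 [[-9, 37, 97, -10, 10, 102, [0.51, 0.04, 0.24]]]
push -12 60 1 [[-9, 37, 94, -4, 19, -83, [0.53, 0.03, 0.25]]]
push -12 60 -1 [[-9, 37, 94, -4, 19, 97, [0.53, 0.03, 0.25]]]
push -12 65 1 [[-9, 38, 90, -3, 27, -85, [0.55, 0.03, 0.26]]]
push -12 65 -1 [[-9, 38, 90, -3, 27, 95, [0.55, 0.03, 0.26]]]
```

The fit matches to under 0.1 mm. A flipped wrist (q4 ≈ 160°, tool half-turned about its own axis) covers hook, tip and push at about 40° tilt. I'll go there by a joint-interpolated path, expressed as tool rows.

```bash
cat >> kin.py <<'E'
def rows(q0,q1,n,k=None,show=5):
    "tool rows along joint-interpolated path"
    prev=fk(q0)
    for i in range(1,n+1):
        c=fk(q0+(q1-q0)*i/n); d=prev[1].T@(c[0]-prev[0])/.05; rv=Ro.from_matrix(prev[1].T@c[1]).as_rotvec()
        if i<=show: print(np.round(np.r_[d,rv],3).tolist())
        prev=c
E
python3 - <<'E'
from kin import *
from h import *
q0=observe()['q']
q1=min(sols(B(-.13,-.0256,.10),RT(40,-2.6,-1)),key=lambda q:-q[3]); print(np.round(q1,1))
np.save('qt.npy',q1)
for i in range(0,26,3):
    p,T,w=fk(q0+(q1-q0)*i/25); print(np.round(inB(p),3),T[:,0].round(2),w.round(2))
rows(q0,q1,25)
E
```

```text
[-21.2  21.7 136.1 150.3  29.5 -75.8]
[-0.113 -0.009  0.083] [ 0.57  0.01 -0.82] [0.33 0.03 0.3 ]
[-0.122  0.001  0.079] [ 0.56  0.05 -0.82] [0.32 0.03 0.29]
[-0.128  0.009  0.077] [ 0.58  0.09 -0.81] [0.32 0.03 0.29]
[-0.131  0.015  0.078] [ 0.6   0.12 -0.79] [0.31 0.03 0.28]
[-0.131  0.017  0.08 ] [ 0.63  0.13 -0.77] [0.3  0.03 0.28]
[-0.13   0.015  0.084] [ 0.66  0.12 -0.74] [0.29 0.02 0.27]
[-0.129  0.009  0.089] [ 0.7   0.1  -0.71] [0.28 0.02 0.27]
[-0.128 -0.003  0.094] [ 0.73  0.05 -0.68] [0.27 0.02 0.27]
[-0.129 -0.019  0.099] [ 0.76 -0.01 -0.65] [0.27 0.02 0.27]
[-0.003, 0.077, 0.066, 0.126, -0.015, 0.004]
[-0.004, 0.075, 0.056, 0.126, -0.015, 0.004]
[-0.005, 0.071, 0.046, 0.126, -0.014, 0.004]
[-0.005, 0.067, 0.038, 0.126, -0.014, 0.004]
[-0.007, 0.061, 0.031, 0.126, -0.013, 0.003]
```

drive_tool([
  [[0,0.08,0.07,0.126,-0.015,0.004,-1],[0,0.08,0.06,0.126,-0.015,0.004,-1],[0,0.07,0.05,0.126,-0.014,0.004,-1],[0,0.07,0.04,0.126,-0.014,0.004,-1],[-0.01,0.06,0.03,0.126,-0.013,0.003,-1]],
])

```text
time_s: 12.15
position: [0.4643, 0.0481, 0.0756]
tool_rot: [[0.568, -0.665, 0.485], [0.079, 0.631, 0.772], [-0.819, -0.4, 0.411]]
ft_force: [-0.8, 0.1, -0.1]
grip_width: 0.0001
```

```bash
python3 - <<'E'
from kin import *
from h import *
o=observe();q0=o['q'];q1=np.load('qt.npy'); print(q0.round(1),inB(o['position']))
rows(q0,q1,20)
E
```

```text
[ -16.6   20.1  125.7   82.9   13.9 -147.4] [-0.1266  0.0072  0.0756]
[-0.009, 0.053, 0.024, 0.125, -0.013, 0.003]
[-0.01, 0.046, 0.019, 0.125, -0.013, 0.003]
[-0.011, 0.038, 0.016, 0.125, -0.013, 0.002]
[-0.013, 0.03, 0.014, 0.125, -0.013, 0.002]
[-0.014, 0.022, 0.013, 0.125, -0.013, 0.002]
```

drive_tool([
  [[-0.01,0.05,0.02,0.125,-0.013,0.003,-1],[-0.01,0.05,0.02,0.125,-0.013,0.003,-1],[-0.01,0.04,0.02,0.125,-0.013,0.002,-1],[-0.01,0.03,0.01,0.125,-0.013,0.002,-1],[-0.01,0.02,0.01,0.125,-0.013,0.002,-1]],
])

```text
time_s: 12.65
position: [0.4599, 0.0575, 0.0767]
tool_rot: [[0.603, -0.273, 0.749], [0.123, 0.96, 0.251], [-0.788, -0.059, 0.613]]
ft_force: [-0.1, -0.3, -0.1]
grip_width: -0.0002
```

```bash
python3 - <<'E'
from kin import *
from h import *
o=observe();q0=o['q'];q1=np.load('qt.npy'); print(q0.round(1),inB(o['position']))
rows(q0,q1,15,show=15)
E
```

```text
[ -17.8   20.5  128.2   99.7   17.8 -129.5] [-0.1314  0.0164  0.0767]
[-0.016, 0.014, 0.014, 0.125, -0.014, 0.001]
[-0.017, 0.006, 0.016, 0.125, -0.014, 0.001]
[-0.019, -0.001, 0.02, 0.124, -0.015, 0.001]
[-0.02, -0.008, 0.025, 0.124, -0.016, 0.001]
[-0.022, -0.014, 0.031, 0.124, -0.016, 0.001]
[-0.023, -0.019, 0.038, 0.123, -0.017, 0.001]
[-0.025, -0.023, 0.046, 0.123, -0.018, 0.002]
[-0.026, -0.026, 0.055, 0.123, -0.019, 0.002]
[-0.028, -0.028, 0.065, 0.122, -0.02, 0.003]
[-0.029, -0.028, 0.075, 0.122, -0.021, 0.003]
[-0.031, -0.026, 0.086, 0.121, -0.022, 0.004]
[-0.032, -0.023, 0.097, 0.121, -0.023, 0.005]
[-0.034, -0.019, 0.107, 0.12, -0.024, 0.007]
[-0.035, -0.012, 0.118, 0.12, -0.025, 0.008]
[-0.036, -0.005, 0.128, 0.119, -0.025, 0.01]
```

drive_tool([
  [[-0.02,0.01,0.01,0.125,-0.014,0,-1],[-0.02,0.01,0.02,0.125,-0.014,0,-1],[-0.02,0,0.02,0.124,-0.015,0,-1],[-0.02,-0.01,0.03,0.124,-0.016,0,-1],[-0.02,-0.01,0.03,0.124,-0.016,0,-1]],
])

```text
time_s: 13.15
position: [0.4607, 0.0565, 0.0838]
tool_rot: [[0.66, 0.201, 0.723], [0.118, 0.924, -0.364], [-0.742, 0.326, 0.587]]
ft_force: [0.7, -0.5, -0.4]
grip_width: -0.0003
```

drive_tool([
  [[-0.02,-0.02,0.04,0.123,-0.017,0,-1],[-0.03,-0.02,0.05,0.123,-0.018,0,-1],[-0.03,-0.03,0.06,0.123,-0.019,0,-1],[-0.03,-0.03,0.07,0.122,-0.02,0,-1],[-0.03,-0.03,0.08,0.122,-0.021,0,-1]],
])

```text
time_s: 13.65
position: [0.4625, 0.0417, 0.0932]
tool_rot: [[0.716, 0.562, 0.414], [0.058, 0.543, -0.838], [-0.696, 0.624, 0.356]]
ft_force: [0.6, 0.3, -0.6]
grip_width: 0.0003
```

```bash
python3 - <<'E'
from kin import *
from h import *
o=observe();q0=o['q'];q1=np.load('qt.npy'); print(q0.round(1),inB(o['position']))
plan(B(-.13,-.0256,.04),RT(40,-2.6,-1),n=6)
E
```

```text
[-19.4  20.7 132.9 133.7  23.8 -93.2] [-0.1281  0.0008  0.0932]
[0.111, -0.164, 0.006, 0.101, -0.018, 0.008]
[0.11, -0.164, 0.02, 0.101, -0.018, 0.008]
[0.109, -0.162, 0.035, 0.101, -0.018, 0.008]
[0.109, -0.158, 0.049, 0.101, -0.018, 0.008]
[0.109, -0.153, 0.063, 0.101, -0.018, 0.008]
[0.109, -0.147, 0.076, 0.101, -0.018, 0.008]
```

drive_tool([
  [[0.11,-0.16,0.01,0.101,-0.018,0.008,-1],[0.11,-0.16,0.02,0.101,-0.018,0.008,-1],[0.11,-0.16,0.04,0.101,-0.018,0.008,-1],[0.11,-0.16,0.05,0.101,-0.018,0.008,-1],[0.11,-0.15,0.06,0.101,-0.018,0.008,-1]],
])

```text
time_s: 14.15
position: [0.4607, 0.0198, 0.0489]
tool_rot: [[0.762, 0.647, 0.035], [-0.013, 0.069, -0.998], [-0.648, 0.759, 0.061]]
ft_force: [-0.2, 1.1, -0.7]
grip_width: -0.0001
```

drive_tool([
  [[0.11,-0.15,0.08,0.101,-0.018,0.008,-1],[0,0,0,0,0,0,-1]],
])

```text
time_s: 14.35
position: [0.4599, 0.0154, 0.0389]
tool_rot: [[0.765, 0.643, -0.042], [-0.03, -0.03, -0.999], [-0.644, 0.765, -0.004]]
ft_force: [-0.2, 0.2, 0.2]
grip_width: 0.0001
```

```bash
python3 - <<'E'
from kin import *
from h import *
o=observe();q0=o['q']; print(q0.round(1),inB(o['position']),o['tool_rot'].round(3))
p=shot('side','s10.png')
cv2.imwrite('pics/s10z.png',cv2.resize(cv2.imread('pics/s10.png')[180:340,230:430],None,fx=4,fy=3.7))
R=RT(40,-2.6,-1)
plan(B(-.125,-.0256,.0236),R,n=1)
plan(B(-.084,-.0256,.0236),R,n=3,pos0=B(-.125,-.0256,.0236),R0=R)
E
```

```text
[-21.4  36.8 140.3 160.   47.3 -88.4] [-0.1295 -0.0255  0.0389] [[ 0.765  0.643 -0.042]
 [-0.03  -0.03  -0.999]
 [-0.644  0.765 -0.004]]
[0.274, -0.188, 0.006, 0.002, -0.005, 0.0]
[0.209, 0.176, -0.0, 0.0, 0.0, 0.0]
[0.209, 0.176, -0.0, 0.0, 0.0, 0.0]
[0.209, 0.176, -0.0, 0.0, 0.0, 0.0]
```

View pics/s10z.png

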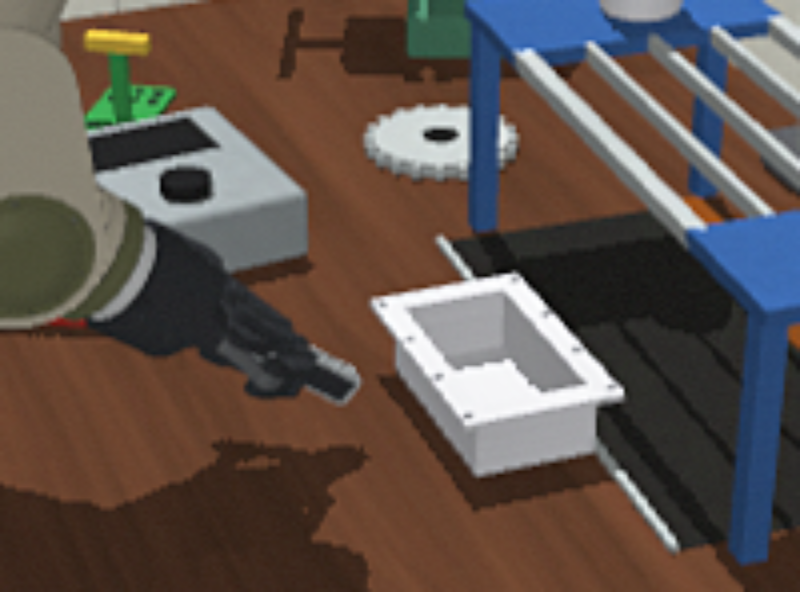

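The wrist is flipped, and the tool at about 40° tilt sits behind the pan with its tip near (350,385) in the zoom. Entering under the flange.

```bash
python3 - <<'E'
from kin import *
from h import *
R=RT(40,-2.6,-1);q=observe()['q']
for u,z in((-.12,.032),(-.112,.0236),(-.084,.0236)): print(ik(B(u,-.0256,z),R,q)[0].round(1))
plan(B(-.112,-.0256,.0236),R,n=2)
plan(B(-.084,-.0256,.0236),R,n=2,pos0=B(-.112,-.0256,.0236),R0=R)
E
```

```text
[-20.4  38.  138.9 161.3  47.  -88.7]
[-19.9  39.5 137.8 162.   47.4 -88.9]
[-18.2  38.3 132.7 161.8  41.4 -86.3]
[0.237, -0.01, 0.004, 0.001, -0.003, 0.0]
[0.237, -0.01, 0.003, 0.001, -0.003, 0.0]
[0.214, 0.18, -0.0, 0.0, 0.0, 0.0]
[0.214, 0.18, -0.0, 0.0, 0.0, 0.0]
```

drive_tool([
  [[0.24,-0.01,0,0,-0.003,0,-1],[0.24,-0.01,0,0,-0.003,0,-1],[0.21,0.18,0,0,0,0,-1],[0.19,0.16,0,0,0,0,-1],[0,0,0,0,0,0,-1]],
])

```text
time_s: 14.9
position: [0.5061, 0.0135, 0.0253]
tool_rot: [[0.769, 0.637, -0.046], [-0.037, -0.027, -0.999], [-0.638, 0.77, 0.003]]
ft_force: [0.4, -0.6, -0.5]
grip_width: -0.0003
```

```bash
python3 - <<'E'
from kin import *
from h import *
o=observe();q0=o['q']; print(q0.round(1),inB(o['position']),o['ft_force'])
p=shot('side','s11.png')
cv2.imwrite('pics/s11z.png',cv2.resize(cv2.imread('pics/s11.png')[230:340,290:430],None,fx=5.5,fy=5.4,interpolation=2))
E
```

```text
[-18.1  38.2 132.7 162.2  41.7 -86.6] [-0.0832 -0.0254  0.0253] [ 0.3635118  -0.5919689  -0.50692529]
```

View pics/s11z.png

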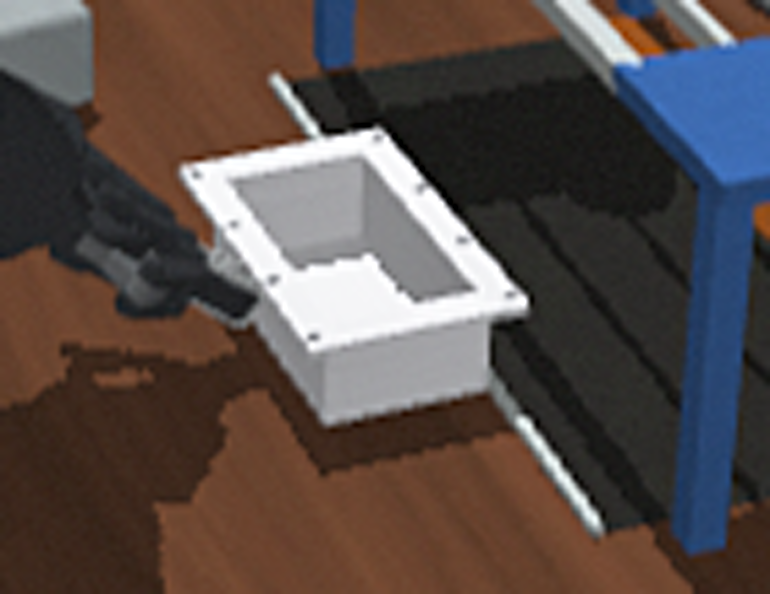

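The tip is under the flange with no contact yet. Computing the arc about the lip.

```bash
cat > tip.py <<'E'
from kin import *
from h import *
def tcp(th,al=40,v=-.0256,uo=0.0,zo=0.0):
    f=np.radians(max(al-th,0)); C=np.array([-.078,.045-.010*np.tan(f)]) if th<al else np.array([-.0795,.045])
    t=np.radians(th); C=np.array([C[0]*np.cos(t)+C[1]*np.sin(t),-C[0]*np.sin(t)+C[1]*np.cos(t)])
    a=np.radians(al); c=C-.011*np.array([np.sin(a),np.cos(a)])
    return B(c[0]+uo,v,c[1]+zo)
def seq(ths,al=40,**k):
    o=observe(); R=np.array(o['tool_rot']); Rt=RT(al,-2.6,-1); p=o['position']; q=o['q']
    for i,th in enumerate(ths):
        t=tcp(th,al,**k); rv=Ro.from_matrix(R.T@Rt).as_rotvec(); d=R.T@(t-p)/.05
        q=ik(t,Rt,q)[0]
        print(th,inB(t),np.round(np.r_[d,rv],3).tolist(),q.round(0)); p=t;R=Rt
E
python3 - <<'E'
from tip import *
seq([0,5,10,15,20,25,30,35,40,45,50,55,60,65,70])
E
```

```text
0 [-0.0851 -0.0256  0.0282] [-0.048, 0.041, 0.007, 0.001, 0.002, -0.005] [-18.  37. 133. 161.  41. -86.]
5 [-0.0815 -0.0256  0.0362] [-0.048, 0.17, -0.0, 0.0, 0.0, 0.0] [-18.  36. 132. 161.  38. -85.]
10 [-0.0771 -0.0256  0.0437] [-0.029, 0.172, -0.0, 0.0, 0.0, 0.0] [-18.  34. 131. 160.  36. -83.]
15 [-0.072  -0.0256  0.0507] [-0.012, 0.172, -0.0, 0.0, 0.0, 0.0] [-18.  33. 130. 159.  33. -82.]
20 [-0.0662 -0.0256  0.0571] [0.006, 0.172, -0.0, 0.0, 0.0, 0.0] [-17.  32. 128. 158.  31. -80.]
25 [-0.0599 -0.0256  0.0629] [0.023, 0.17, -0.0, 0.0, 0.0, 0.0] [-17.  31. 127. 157.  29. -79.]
30 [-0.053  -0.0256  0.068 ] [0.039, 0.167, -0.0, 0.0, 0.0, 0.0] [-17.  30. 126. 156.  27. -77.]
35 [-0.0457 -0.0256  0.0725] [0.055, 0.162, -0.0, 0.0, 0.0, 0.0] [-16.  29. 124. 154.  25. -76.]
40 [-0.039  -0.0256  0.0771] [0.041, 0.157, -0.0, 0.0, 0.0, 0.0] [-16.  29. 123. 153.  23. -74.]
45 [-0.0315 -0.0256  0.0796] [0.084, 0.135, -0.0, 0.0, 0.0, 0.0] [-16.  29. 122. 152.  22. -72.]
50 [-0.0237 -0.0256  0.0814] [0.096, 0.127, -0.0, 0.0, 0.0, 0.0] [-16.  29. 120. 151.  21. -71.]
55 [-0.0158 -0.0256  0.0825] [0.107, 0.118, -0.0, 0.0, 0.0, 0.0] [-15.  29. 119. 150.  20. -70.]
60 [-0.0078 -0.0256  0.0829] [0.117, 0.109, -0.0, 0.0, 0.0, 0.0] [-15.  29. 118. 149.  19. -69.]
65 [ 0.0001 -0.0256  0.0826] [0.126, 0.098, -0.0, 0.0, 0.0, 0.0] [-15.  30. 117. 149.  18. -68.]
70 [ 0.008  -0.0256  0.0817] [0.134, 0.087, -0.0, 0.0, 0.0, 0.0] [-14.  30. 115. 148.  17. -67.]
```

drive_tool([
  [[-0.04,0.06,0,0,0,0,-1],[-0.04,0.17,0,0,0,0,-1],[-0.03,0.17,0,0,0,0,-1],[-0.01,0.17,0,0,0,0,-1],[0.01,0.17,0,0,0,0,-1]],
])

```text
time_s: 15.45
position: [0.5225, 0.0128, 0.0568]
tool_rot: [[0.766, 0.642, -0.047], [-0.037, -0.03, -0.999], [-0.642, 0.766, 0.001]]
ft_force: [-0.2, 1.0, -2.1]
grip_width: 0.0004
```

```bash
python3 - <<'E'
from tip import *
o=observe();print(inB(o['position']),o['ft_force'],o['q'].round(1))
p=shot('side','s12.png')
cv2.imwrite('pics/s12z.png',cv2.resize(cv2.imread('pics/s12.png')[210:340,270:430],None,fx=5,fy=4.6,interpolation=2))
seq([20,25,30,35,40,45])
E
```

```text
[-0.0668 -0.0253  0.0568] [-0.24209575  1.04938268 -2.07147057] [-17.2  31.7 128.5 158.3  31.1 -80.7]
20 [-0.0662 -0.0256  0.0571] [0.0, -0.02, 0.002, -0.0, 0.003, -0.003] [-17.  32. 128. 158.  31. -80.]
25 [-0.0599 -0.0256  0.0629] [0.023, 0.17, -0.0, 0.0, 0.0, 0.0] [-17.  31. 127. 157.  29. -79.]
30 [-0.053  -0.0256  0.068 ] [0.039, 0.167, -0.0, 0.0, 0.0, 0.0] [-17.  30. 126. 156.  27. -77.]
35 [-0.0457 -0.0256  0.0725] [0.055, 0.162, -0.0, 0.0, 0.0, 0.0] [-16.  29. 124. 154.  25. -76.]
40 [-0.039  -0.0256  0.0771] [0.041, 0.157, -0.0, 0.0, 0.0, 0.0] [-16.  29. 123. 153.  23. -74.]
45 [-0.0315 -0.0256  0.0796] [0.084, 0.135, -0.0, 0.0, 0.0, 0.0] [-16.  29. 122. 152.  22. -72.]
```

View pics/s12z.png

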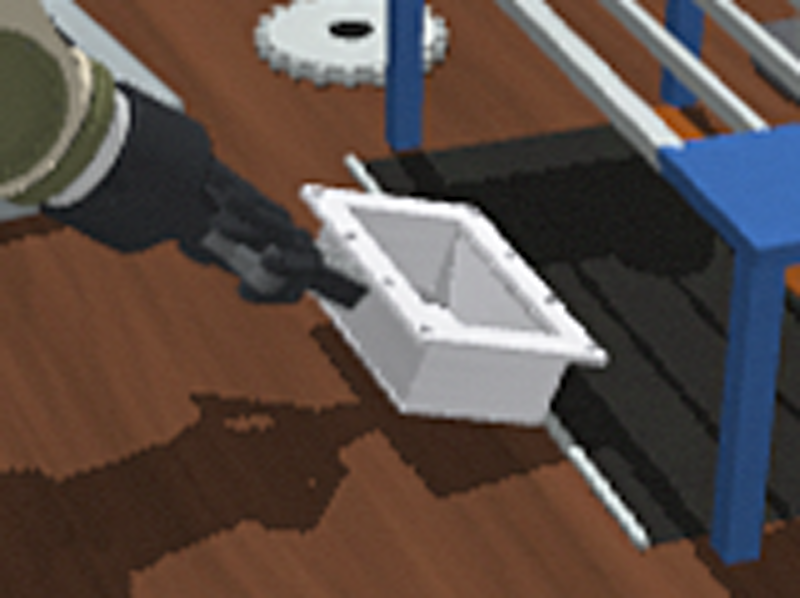

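Tipping works: the pan is at about 20°, its far base edge still held at the lip. Continuing.

drive_tool([
  [[0.02,0.15,0,0,0,0,-1],[0.04,0.17,0,0,0,0,-1],[0.05,0.16,0,0,0,0,-1],[0.05,0.16,0,0,0,0,-1]],
])

```text
time_s: 15.9
position: [0.5493, 0.0114, 0.0759]
tool_rot: [[0.766, 0.641, -0.048], [-0.037, -0.03, -0.999], [-0.642, 0.767, 0.001]]
ft_force: [-0.6, -0.3, -2.0]
grip_width: -0.0
```

```bash
python3 - <<'E'
from tip import *
o=observe();print(inB(o['position']),o['ft_force'],o['q'].round(1))
p=shot('side','s13.png')
cv2.imwrite('pics/s13z.png',cv2.resize(cv2.imread('pics/s13.png')[210:340,270:430],None,fx=5,fy=4.6,interpolation=2))
seq([40,45,50,55,60,65])
E
```

```text
[-0.0399 -0.0255  0.0759] [-0.61210242 -0.25287448 -1.97884752] [-16.   29.  123.3 154.1  23.7 -74.7]
40 [-0.039  -0.0256  0.0771] [-0.01, -0.003, -0.001, -0.0, 0.003, -0.004] [-16.  29. 123. 153.  23. -74.]
45 [-0.0315 -0.0256  0.0796] [0.084, 0.135, -0.0, 0.0, 0.0, 0.0] [-16.  29. 122. 152.  22. -72.]
50 [-0.0237 -0.0256  0.0814] [0.096, 0.127, -0.0, 0.0, 0.0, 0.0] [-16.  29. 120. 151.  21. -71.]
55 [-0.0158 -0.0256  0.0825] [0.107, 0.118, -0.0, 0.0, 0.0, 0.0] [-15.  29. 119. 150.  20. -70.]
60 [-0.0078 -0.0256  0.0829] [0.117, 0.109, -0.0, 0.0, 0.0, 0.0] [-15.  29. 118. 149.  19. -69.]
65 [ 0.0001 -0.0256  0.0826] [0.126, 0.098, -0.0, 0.0, 0.0, 0.0] [-15.  30. 117. 149.  18. -68.]
```

View pics/s13z.png

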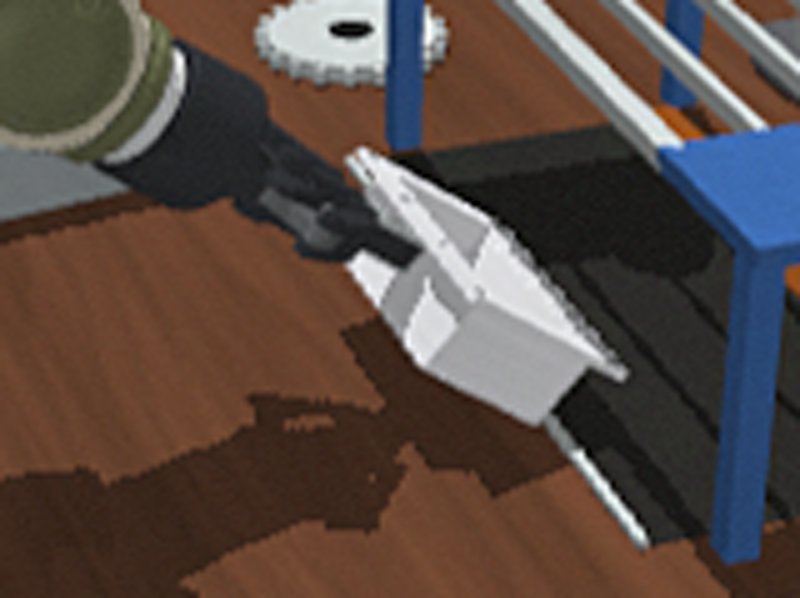

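The pan is at about 40°, still held at the lip. Continuing to 65°.

drive_tool([
  [[0.07,0.13,0,0,0,0,-1],[0.1,0.13,0,0,0,0,-1],[0.11,0.12,0,0,0,0,-1],[0.12,0.11,0,0,0,0,-1]],
])

```text
time_s: 16.35
position: [0.5848, 0.0098, 0.0874]
tool_rot: [[0.777, 0.628, -0.047], [-0.037, -0.029, -0.999], [-0.629, 0.778, 0.001]]
ft_force: [-5.0, -1.0, 31.2]
grip_width: -0.0003
```

```bash
python3 - <<'E'
from tip import *
o=observe();print(inB(o['position']),o['ft_force'],o['q'].round(1))
p=shot('side','s14.png')
cv2.imwrite('pics/s14z.png',cv2.resize(cv2.imread('pics/s14.png')[210:340,270:430],None,fx=5,fy=4.6,interpolation=2))
seq([60,65,70])
E
```

```text
[-0.0045 -0.0256  0.0874] [-4.97361093 -0.97260865 31.21099628] [-14.9  29.1 117.7 150.7  19.6 -69.9]
60 [-0.0078 -0.0256  0.0829] [-0.013, -0.14, -0.003, 0.0, 0.001, -0.02] [-15.  29. 118. 149.  19. -69.]
65 [ 0.0001 -0.0256  0.0826] [0.126, 0.098, -0.0, 0.0, 0.0, 0.0] [-15.  30. 117. 149.  18. -68.]
70 [ 0.008  -0.0256  0.0817] [0.134, 0.087, -0.0, 0.0, 0.0, 0.0] [-14.  30. 115. 148.  17. -67.]
```

View pics/s14z.png

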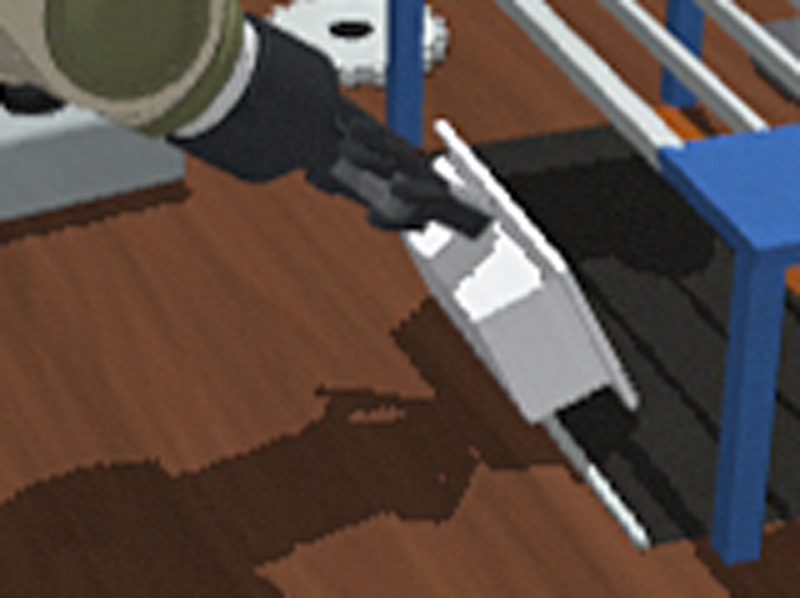

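The pan is at about 60°, but the fingertip's lower corner presses on the pan wall (31 N). Moving up and forward along the tool's y relieves that and drives the flange on.

drive_tool([
  [[-0.03,0.12,0,0,0,0,-1],[-0.02,0.12,0,0,0,0,-1]],
])

```text
time_s: 16.6
position: [0.5872, 0.0095, 0.0935]
tool_rot: [[0.767, 0.64, -0.048], [-0.037, -0.03, -0.999], [-0.64, 0.768, 0.001]]
ft_force: [0.2, -0.2, -0.0]
grip_width: 0.0001
```

```bash
python3 - <<'E'
from tip import *
o=observe();print(inB(o['position']),o['ft_force'],o['q'].round(1))
p=shot('side','s15.png')
cv2.imwrite('pics/s15z.png',cv2.resize(cv2.imread('pics/s15.png')[210:340,270:430],None,fx=5,fy=4.6,interpolation=2))
E
```

```text
[-0.0021 -0.0257  0.0935] [ 0.22360904 -0.22855343 -0.00351747] [-14.7  28.1 116.5 146.7  16.8 -65.7]
```

View pics/s15z.png

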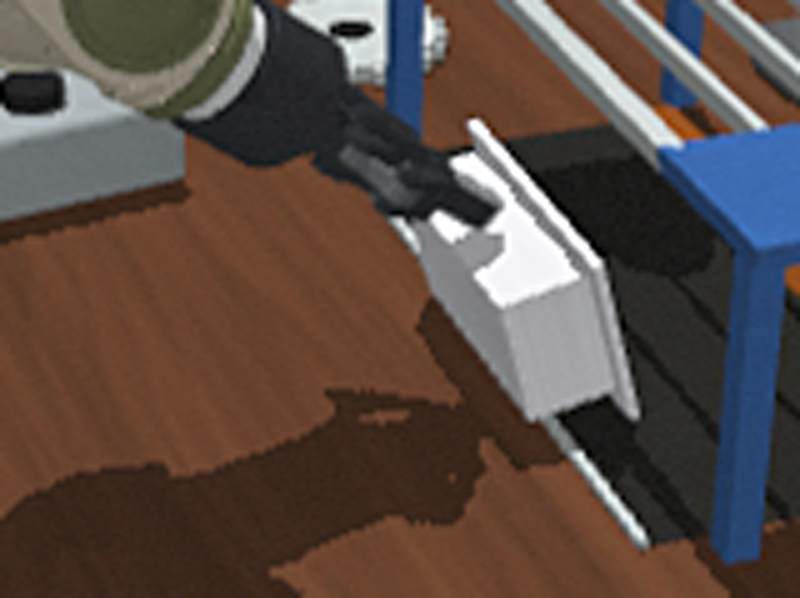

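The pan rolled to about 80° and stands behind the lip on its far wall and flange edge. I'll retreat, drop the tilt to 30°, and push the underside near its top, following the arc about the flange edge.

```bash
cat > push.py <<'E'
from kin import *
from h import *
def C2T(c,al): a=np.radians(al); return np.array(c)-.011*np.array([np.sin(a),np.cos(a)])
def seq2(tcps,v=-.0256):
    o=observe(); R=np.array(o['tool_rot']); p=o['position']; q=o['q']
    for (u,z,al) in tcps:
        Rt=RT(al,-2.6,-1); t=B(u,v,z); rv=Ro.from_matrix(R.T@Rt).as_rotvec(); d=R.T@(t-p)/.05
        q,e=ik(t,Rt,q); w=fk(q)[2]
        print(inB(t)[[0,2]],al,np.round(np.r_[d,rv],3).tolist(),q.round(0),round(e,4),'w',w.round(2)); p=t;R=Rt
E
python3 - <<'E'
from push import *
pts=[(-.025,.113,40),(-.048,.132,40),(-.06,.11,35),(-.06,.08,30),(-.045,.0555,30)]
F=np.array([.051,0]);r=.088
for a in(-44.5,-35,-25,-15,-5,5):
    c=F+r*np.array([np.sin(np.radians(a)),np.cos(np.radians(a))]); pts.append((*C2T(c,30),30))
seq2(pts)
E
```

```text
[-0.025  0.113] 40 [-0.602, -0.013, -0.002, -0.001, 0.003, -0.005] [-16.  24. 119. 140.  16. -60.] 0.0 w [0.37 0.02 0.28]
[-0.048  0.132] 40 [-0.597, -0.005, 0.0, 0.0, 0.0, 0.0] [-16.  20. 121. 133.  15. -53.] 0.0 w [0.34 0.02 0.3 ]
[-0.06  0.11] 35 [0.099, -0.491, 0.0, 0.0, -0.0, 0.087] [-18.  25. 128. 154.  29. -76.] 0.0 w [0.32 0.02 0.26]
[-0.06  0.08] 30 [0.344, -0.491, 0.0, -0.0, -0.0, 0.087] [-18.  34. 132. 161.  47. -85.] 0.0 w [0.31 0.02 0.21]
[-0.045   0.0555] 30 [0.505, -0.274, -0.0, 0.0, 0.0, 0.0] [-18.  39. 131. 163.  50. -86.] 0.0 w [0.32 0.02 0.18]
[-0.0162  0.0532] 30 [0.522, 0.249, -0.0, 0.0, 0.0, 0.0] [-16.  39. 126. 163.  45. -85.] 0.0 w [0.35 0.02 0.18]
[-0.005   0.0626] 30 [0.101, 0.273, -0.0, 0.0, 0.0, 0.0] [-16.  37. 124. 163.  42. -84.] 0.0 w [0.36 0.02 0.19]
[0.0083 0.0702] 30 [0.153, 0.266, -0.0, 0.0, 0.0, 0.0] [-15.  36. 121. 162.  38. -82.] 0.0 w [0.37 0.02 0.2 ]
[0.0227 0.0755] 30 [0.197, 0.235, -0.0, 0.0, 0.0, 0.0] [-15.  36. 119. 162.  36. -81.] 0.0 w [0.39 0.02 0.2 ]
[0.0378 0.0781] 30 [0.235, 0.197, -0.0, 0.0, 0.0, 0.0] [-14.  36. 116. 161.  33. -80.] 0.0 w [0.4  0.02 0.21]
[0.0532 0.0781] 30 [0.266, 0.153, -0.0, 0.0, 0.0, 0.0] [-14.  36. 114. 161.  31. -79.] 0.0 w [0.42 0.02 0.21]
```

```bash
python3 - <<'E'
from push import *
seq2([(-.015,.105,40),(-.035,.110,38),(-.055,.108,36),(-.06,.095,33),(-.06,.08,30),(-.05,.065,30),(-.042,.0555,30)])
E
```

```text
[-0.015  0.105] 40 [-0.346, -0.008, -0.002, -0.001, 0.003, -0.005] [-15.  26. 118. 143.  16. -62.] 0.0 w [0.38 0.02 0.27]
[-0.035  0.11 ] 38 [-0.371, -0.181, 0.0, 0.0, 0.0, 0.035] [-16.  25. 122. 148.  21. -68.] 0.0 w [0.35 0.02 0.27]
[-0.055  0.108] 36 [-0.291, -0.278, 0.0, -0.0, -0.0, 0.035] [-17.  25. 126. 153.  27. -74.] 0.0 w [0.33 0.02 0.26]
[-0.06   0.095] 33 [0.072, -0.269, 0.0, -0.0, 0.0, 0.052] [-18.  29. 130. 158.  37. -81.] 0.0 w [0.31 0.02 0.24]
[-0.06  0.08] 30 [0.163, -0.252, 0.0, -0.0, -0.0, 0.052] [-18.  34. 132. 161.  47. -85.] 0.0 w [0.31 0.02 0.21]
[-0.05   0.065] 30 [0.323, -0.16, -0.0, 0.0, 0.0, 0.0] [-18.  37. 131. 162.  49. -86.] 0.0 w [0.32 0.02 0.19]
[-0.042   0.0555] 30 [0.234, -0.085, -0.0, 0.0, 0.0, 0.0] [-17.  39. 130. 163.  49. -86.] 0.0 w [0.32 0.02 0.18]
```

drive_tool([
  [[-0.35,0,0,0,0,0,-1],[-0.37,-0.18,0,0,0,0.035,-1],[-0.29,-0.28,0,0,0,0.035,-1],[0.07,-0.27,0,0,0,0.05,-1],[0.16,-0.25,0,0,0,0.05,-1]],
])

```text
time_s: 17.15
position: [0.5277, 0.012, 0.0799]
tool_rot: [[0.866, 0.498, -0.049], [-0.044, -0.022, -0.999], [-0.498, 0.867, 0.003]]
ft_force: [1.3, -0.1, -0.1]
grip_width: -0.0002
```

drive_tool([
  [[0.32,-0.16,0,0,0,0,-1],[0.23,-0.08,0,0,0,0,-1],[0,0,0,0,0,0,-1]],
])

```text
time_s: 17.45
position: [0.5469, 0.0113, 0.0541]
tool_rot: [[0.864, 0.501, -0.048], [-0.042, -0.023, -0.999], [-0.502, 0.865, 0.001]]
ft_force: [-0.4, -0.9, -0.7]
grip_width: -0.0003
```

```bash
python3 - <<'E'
from push import *
o=observe();print(inB(o['position']),o['ft_force'],o['q'].round(1))
p=shot('side','s16.png')
cv2.imwrite('pics/s16z.png',cv2.resize(cv2.imread('pics/s16.png')[210:340,270:430],None,fx=5,fy=4.6,interpolation=2))
pts=[];F=np.array([.051,0]);r=.088
for a in(-44.5,-38,-32,-25,-18,-10,-2,6):
    c=F+r*np.array([np.sin(np.radians(a)),np.cos(np.radians(a))]); pts.append((*C2T(c,30),30))
seq2(pts)
for u,z in((-.013,.075),(0,0),(.051,0),(.0,.1)): print((u,z),proj(p,B(u,-.0256-.068,z)))
E
```

```text
[-0.0423 -0.0257  0.0541] [-0.44558796 -0.87140606 -0.68133982] [-17.3  39.  130.1 163.4  49.4 -86.5]
[-0.0162  0.0532] 30 [0.478, 0.24, 0.0, -0.0, 0.002, 0.002] [-16.  39. 126. 163.  45. -85.] 0.0 w [0.35 0.02 0.18]
[-0.0087  0.0598] 30 [0.064, 0.189, -0.0, 0.0, 0.0, 0.0] [-16.  38. 124. 163.  43. -84.] 0.0 w [0.36 0.02 0.19]
[-0.0011  0.0651] 30 [0.078, 0.167, -0.0, 0.0, 0.0, 0.0] [-16.  37. 123. 163.  41. -83.] 0.0 w [0.37 0.02 0.19]
[0.0083 0.0702] 30 [0.112, 0.183, -0.0, 0.0, 0.0, 0.0] [-15.  36. 121. 162.  38. -82.] 0.0 w [0.37 0.02 0.2 ]
[0.0183 0.0742] 30 [0.134, 0.168, -0.0, 0.0, 0.0, 0.0] [-15.  36. 120. 162.  36. -81.] 0.0 w [0.38 0.02 0.2 ]
[0.0302 0.0771] 30 [0.177, 0.171, -0.0, 0.0, 0.0, 0.0] [-15.  36. 118. 161.  34. -80.] 0.0 w [0.4  0.02 0.21]
[0.0424 0.0784] 30 [0.199, 0.144, -0.0, 0.0, 0.0, 0.0] [-14.  36. 116. 161.  32. -80.] 0.0 w [0.41 0.02 0.21]
[0.0547 0.078 ] 30 [0.217, 0.115, -0.0, 0.0, 0.0, 0.0] [-14.  36. 114. 161.  31. -79.] 0.0 w [0.42 0.02 0.21]
(-0.013, 0.075) [372.65299276 278.08511776]
(0, 0) [376.74792511 303.73887307]
(0.051, 0) [396.46439055 299.82223463]
(0.0, 0.1) [378.25441349 267.92321621]
```

View pics/s16z.png

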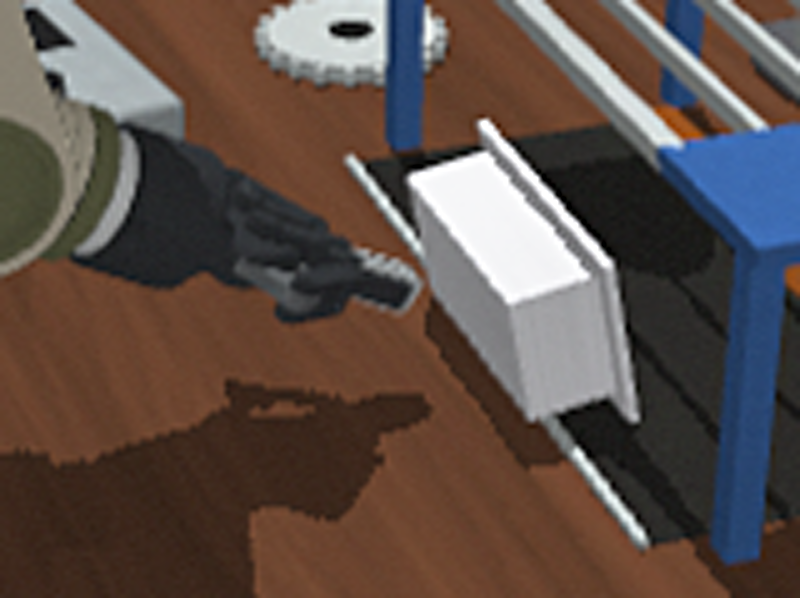

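The pan stands as modelled: near base corner at (515,300) in the zoom, about 3 px off the prediction. Starting the push.

drive_tool([
  [[0.22,0.13,0,0,0,0,-1],[0.2,0.13,0,0,0,0,-1],[0.07,0.18,0,0,0,0,-1],[0.08,0.17,0,0,0,0,-1],[0.1,0.17,0,0,0,0,-1]],
])

```text
time_s: 18.0
position: [0.5943, 0.0093, 0.0732]
tool_rot: [[0.864, 0.501, -0.048], [-0.042, -0.023, -0.999], [-0.501, 0.865, 0.001]]
ft_force: [-0.1, -0.9, -0.6]
grip_width: -0.0
```

```bash
python3 - <<'E'
from push import *
o=observe();print(inB(o['position']),o['ft_force'],o['q'].round(1))
p=shot('side','s17.png')
cv2.imwrite('pics/s17z.png',cv2.resize(cv2.imread('pics/s17.png')[210:340,270:430],None,fx=5,fy=4.6,interpolation=2))
E
```

```text
[ 0.0051 -0.0255  0.0732] [-0.13452938 -0.85207791 -0.64583203] [-15.3  35.8 121.7 162.3  38.2 -82.4]
```

View pics/s17z.png

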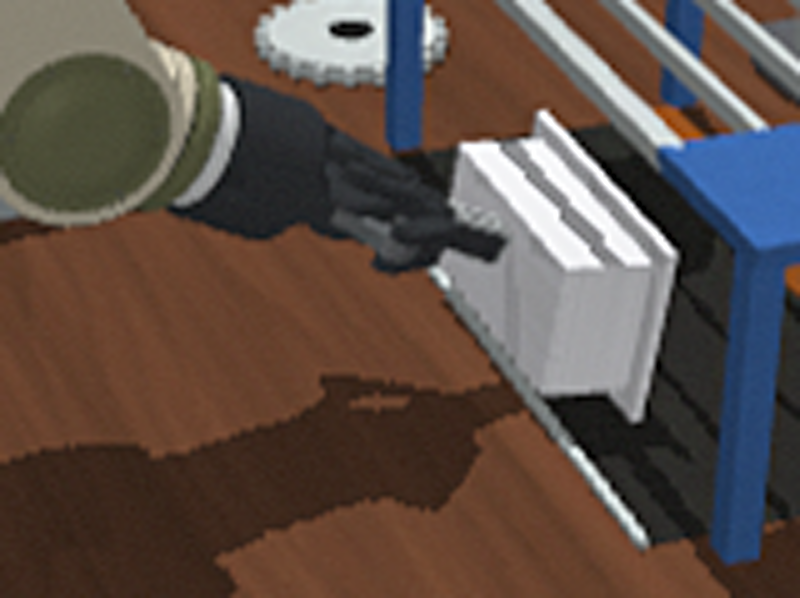

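The pan is rotating about its flange edge, now near 100°, without sliding. Continuing.

drive_tool([
  [[0.12,0.16,0,0,0,0,-1],[0.14,0.15,0,0,0,0,-1],[0.18,0.14,0,0,0,0,-1]],
])

```text
time_s: 18.35
position: [0.6246, 0.0079, 0.0815]
tool_rot: [[0.865, 0.5, -0.048], [-0.042, -0.023, -0.999], [-0.501, 0.866, 0.001]]
ft_force: [-0.4, -0.3, -0.3]
grip_width: 0.0002
```

```bash
python3 - <<'E'
from push import *
o=observe();print(inB(o['position']),o['ft_force'],o['q'].round(1))
p=shot('side','s18.png')
cv2.imwrite('pics/s18z.png',cv2.resize(cv2.imread('pics/s18.png')[210:340,270:430],None,fx=5,fy=4.6,interpolation=2))
E
```

```text
[ 0.0354 -0.0256  0.0815] [-0.43329778 -0.30576883 -0.25343049] [-14.3  35.3 116.6 161.3  32.7 -80. ]
```

View pics/s18z.png

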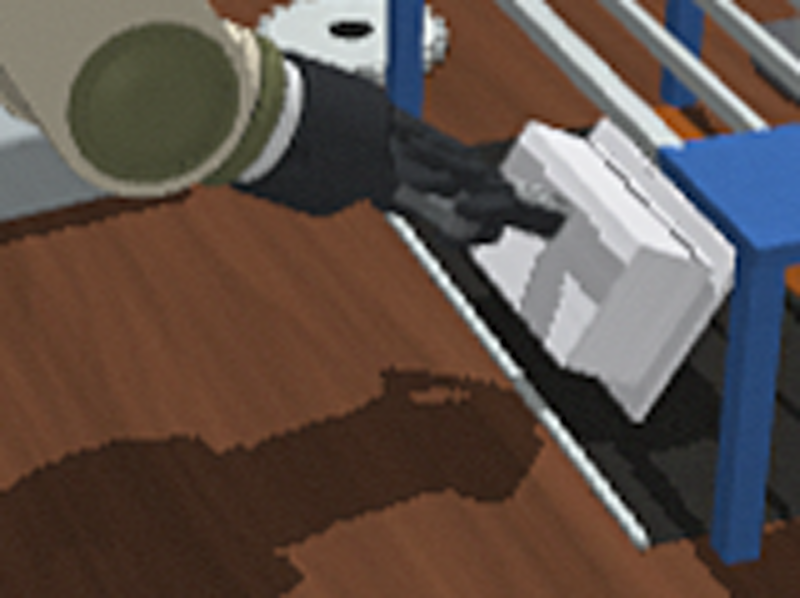

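The pan is at about 120°, close to the balance point. A little more.

drive_tool([
  [[0.22,0.1,0,0,0,0,-1],[0.2,0.06,0,0,0,0,-1],[0,0,0,0,0,0,-1],[0,0,0,0,0,0,-1]],
])

```text
time_s: 18.8
position: [0.6464, 0.0068, 0.0766]
tool_rot: [[0.864, 0.501, -0.048], [-0.042, -0.023, -0.999], [-0.502, 0.865, 0.001]]
ft_force: [-0.7, 0.6, -0.3]
grip_width: 0.0001
```

```bash
python3 - <<'E'
from push import *
o=observe();print(inB(o['position']),o['ft_force'],o['q'].round(1))
p=shot('side','s19.png')
cv2.imwrite('pics/s19z.png',cv2.resize(cv2.imread('pics/s19.png')[200:340,270:430],None,fx=5,fy=4.3,interpolation=2))
seq2([(.02,.08,30),(-.01,.075,33),(-.03,.06,37),(-.02,.04,40),(.01,.028,40),(.03,.028,40),(.05,.028,40),(.07,.028,40),(.075,.028,40)])
E
```

```text
[ 0.0573 -0.0257  0.0766] [-0.70927966  0.62305292 -0.28306069] [-13.7  36.7 113.2 161.2  30.6 -79.3]
[0.02 0.08] 30 [-0.676, -0.314, -0.001, -0.0, 0.002, 0.003] [-15.  35. 119. 161.  35. -81.] 0.0 w [0.39 0.02 0.21]
[-0.01   0.075] 33 [-0.47, -0.387, 0.0, 0.0, 0.0, -0.052] [-16.  34. 123. 160.  34. -81.] 0.0 w [0.36 0.02 0.22]
[-0.03  0.06] 37 [-0.172, -0.469, 0.0, 0.0, 0.0, -0.07] [-16.  33. 124. 159.  31. -80.] 0.0 w [0.35 0.02 0.21]
[-0.02  0.04] 40 [0.4, -0.199, -0.0, -0.0, -0.0, -0.052] [-15.  35. 122. 159.  28. -79.] 0.0 w [0.37 0.02 0.21]
[0.01  0.028] 40 [0.614, 0.202, -0.0, 0.0, 0.0, 0.0] [-14.  38. 117. 159.  26. -78.] 0.0 w [0.4  0.02 0.19]
[0.03  0.028] 40 [0.306, 0.257, -0.0, 0.0, 0.0, 0.0] [-14.  38. 114. 158.  23. -77.] 0.0 w [0.42 0.02 0.19]
[0.05  0.028] 40 [0.306, 0.257, -0.0, 0.0, 0.0, 0.0] [-13.  39. 111. 156.  21. -74.] 0.0 w [0.44 0.02 0.19]
[0.07  0.028] 40 [0.306, 0.257, -0.0, 0.0, 0.0, 0.0] [-13.  40. 107. 154.  18. -72.] 0.0 w [0.46 0.02 0.19]
[0.075 0.028] 40 [0.077, 0.064, -0.0, 0.0, 0.0, 0.0] [-13.  40. 107. 154.  18. -71.] 0.0 w [0.47 0.02 0.19]
```

View pics/s19z.png

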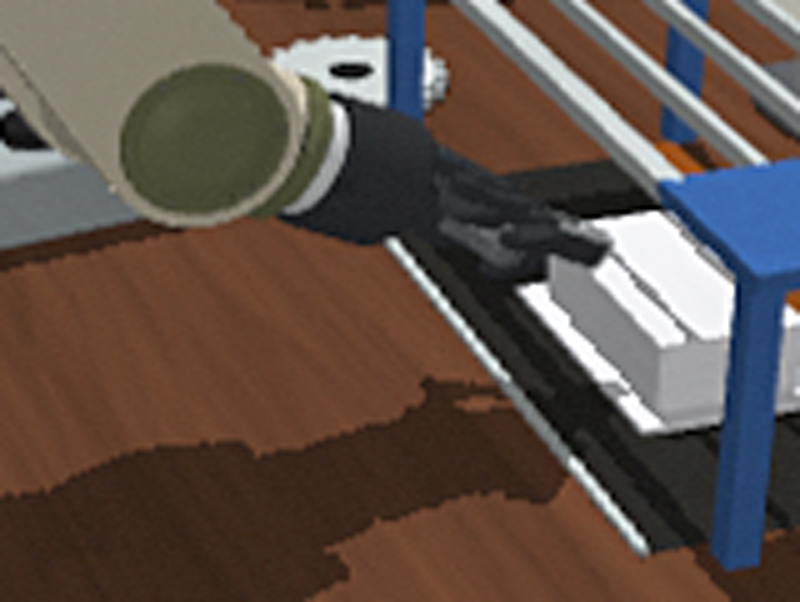

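The pan has fallen flat, bottom-up behind the lip. Retreating, then pushing the near wall low at 40° tilt.

drive_tool([
  [[-0.67,-0.3,0,0,0,0,-1],[-0.47,-0.38,0,0,0,-0.05,-1],[-0.17,-0.47,0,0,0,-0.07,-1],[0.4,-0.2,0,0,0,-0.05,-1],[0.61,0.2,0,0,0,0,-1]],
])

```text
time_s: 19.35
position: [0.5988, 0.009, 0.0282]
tool_rot: [[0.764, 0.643, -0.048], [-0.037, -0.031, -0.999], [-0.644, 0.765, 0.001]]
ft_force: [0.2, -0.8, 0.1]
grip_width: 0.0003
```

```bash
python3 - <<'E'
from push import *
o=observe();print(inB(o['position']),o['ft_force'],o['q'].round(1))
p=shot('side','s20.png')
cv2.imwrite('pics/s20z.png',cv2.resize(cv2.imread('pics/s20.png')[200:340,270:430],None,fx=5,fy=4.3,interpolation=2))
seq2([(.03,.028,40),(.045,.028,40),(.055,.028,40),(.065,.028,40),(.072,.028,40),(.076,.028,40)])
E
```

```text
[ 0.0096 -0.0257  0.0282] [ 0.23426926 -0.76161096  0.07557483] [-14.3  37.7 117.  159.2  25.5 -78.6]
[0.03  0.028] 40 [0.231, 0.183, -0.017, -0.001, 0.003, -0.005] [-14.  38. 114. 158.  23. -77.] 0.0 w [0.42 0.02 0.19]
[0.045 0.028] 40 [0.23, 0.193, -0.0, 0.0, 0.0, 0.0] [-13.  39. 111. 157.  21. -75.] 0.0 w [0.44 0.02 0.19]
[0.055 0.028] 40 [0.153, 0.129, -0.0, 0.0, 0.0, 0.0] [-13.  39. 110. 156.  20. -74.] 0.0 w [0.45 0.02 0.19]
[0.065 0.028] 40 [0.153, 0.129, -0.0, 0.0, 0.0, 0.0] [-13.  39. 108. 155.  19. -73.] 0.0 w [0.46 0.02 0.19]
[0.072 0.028] 40 [0.107, 0.09, -0.0, 0.0, 0.0, 0.0] [-13.  40. 107. 154.  18. -72.] 0.0 w [0.46 0.02 0.19]
[0.076 0.028] 40 [0.061, 0.051, -0.0, 0.0, 0.0, 0.0] [-13.  40. 106. 154.  18. -71.] 0.0 w [0.47 0.02 0.19]
```

View pics/s20z.png

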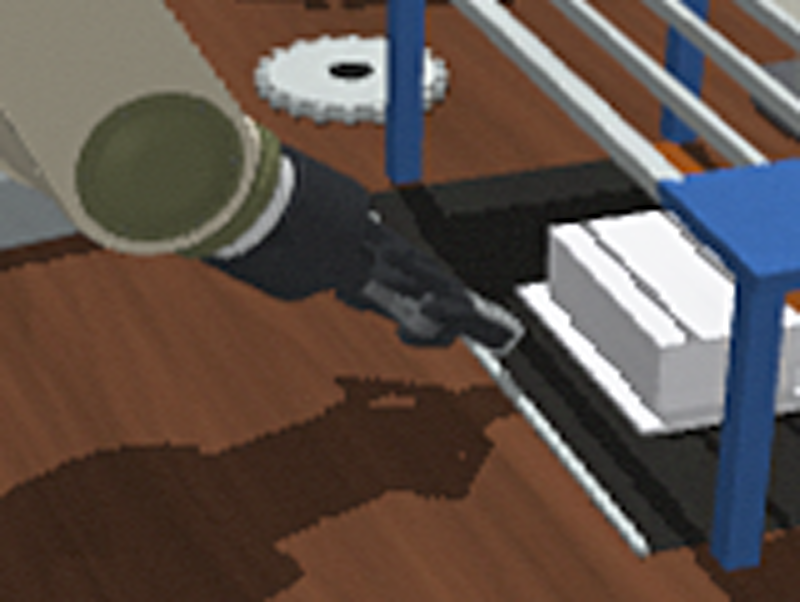

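The pan lies flat, near flange from (520,290) to (650,430) in the zoom, with the fingertip in front at (500,330). Pushing it home.

drive_tool([
  [[0.23,0.18,0,0,0,0,-1],[0.23,0.19,0,0,0,0,-1],[0.15,0.13,0,0,0,0,-1],[0.15,0.13,0,0,0,0,-1],[0.1,0.08,0,0,0,0,-1]],
])

```text
time_s: 19.9
position: [0.6562, 0.0062, 0.0286]
tool_rot: [[0.767, 0.64, -0.048], [-0.037, -0.03, -0.999], [-0.641, 0.767, 0.001]]
ft_force: [-2.7, -0.2, 2.5]
grip_width: 0.0002
```

drive_tool([
  [[0.05,0.05,0,0,0,0,-1],[0.03,0.03,0,0,0,0,-1],[0,0,0,0,0,0,-1]],
])

```text
time_s: 20.2
position: [0.6617, 0.0059, 0.0291]
tool_rot: [[0.767, 0.64, -0.048], [-0.037, -0.03, -0.999], [-0.641, 0.768, 0.001]]
ft_force: [-0.5, -0.5, 0.2]
grip_width: -0.0002
```

```bash
python3 - <<'E'
from push import *
o=observe();print(inB(o['position']),o['ft_force'],o['q'].round(1))
p=shot('side','s21.png')
cv2.imwrite('pics/s21z.png',cv2.resize(cv2.imread('pics/s21.png')[200:340,290:490],None,fx=4,fy=4,interpolation=2))
p=shot('top','t21.png')
cv2.imwrite('pics/t21z.png',cv2.resize(cv2.imread('pics/t21.png')[70:220,220:460],None,fx=3.3,fy=3.3,interpolation=2))
E
```

```text
[ 0.0726 -0.0259  0.0291] [-0.48597421 -0.46614164  0.16192047] [-12.7  39.6 107.  154.6  18.  -72.2]
```

View pics/s21z.png

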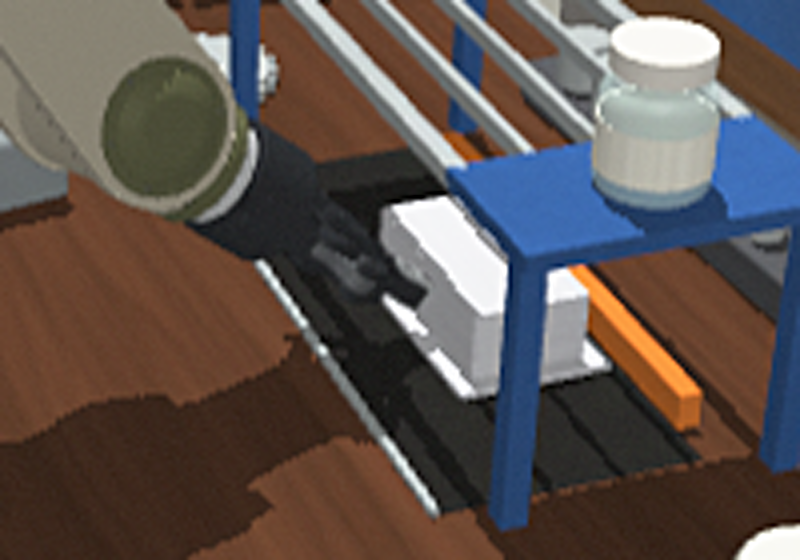

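View pics/t21z.png

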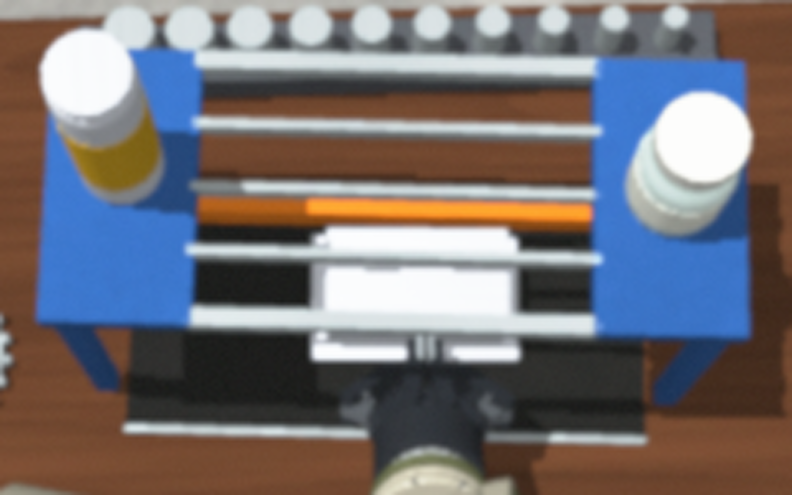

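The pan is nearly at the orange rail, with a small gap still visible. Nudging on until the force rises.

drive_tool([
  [[0.04,0.03,0,0,0,0,-1],[0.04,0.03,0,0,0,0,-1],[0.04,0.03,0,0,0,0,-1],[0,0,0,0,0,0,-1]],
])

```text
time_s: 20.7
position: [0.6691, 0.006, 0.0289]
tool_rot: [[0.767, 0.64, -0.047], [-0.037, -0.029, -0.999], [-0.641, 0.768, 0.001]]
ft_force: [-5.7, 2.3, 3.2]
grip_width: -0.0002
```

drive_tool([
  [[0.04,0.03,0,0,0,0,-1],[0.03,0.03,0,0,0,0,-1],[0,0,0,0,0,0,-1]],
])

```text
time_s: 21.0
position: [0.6701, 0.0065, 0.0283]
tool_rot: [[0.763, 0.645, -0.047], [-0.037, -0.03, -0.999], [-0.645, 0.764, 0.001]]
ft_force: [-34.7, 2.7, 21.5]
grip_width: -0.0003
```

The force jumped to 35 N, so the pan is against the rail. Backing off to check.

drive_tool([
  [[-0.1,-0.08,0,0,0,0,-1],[-0.3,-0.25,0,0,0,0,-1],[-0.5,-0.4,0,0,0,0,-1],[-0.6,-0.4,0,0,0,0,-1],[-0.6,-0.2,0,0,0,0,-1]],
])

```text
time_s: 21.5
position: [0.5494, 0.0114, 0.0447]
tool_rot: [[0.766, 0.641, -0.048], [-0.037, -0.03, -0.999], [-0.642, 0.767, 0.001]]
ft_force: [0.0, -0.0, -0.1]
grip_width: -0.0
```

```bash
python3 - <<'E'
from push import *
o=observe();print(inB(o['position']),o['ft_force'],o['q'].round(1))
p=shot('side','s22.png')
p=shot('top','t22.png')
cv2.imwrite('pics/t22z.png',cv2.resize(cv2.imread('pics/t22.png')[120:210,250:430],None,fx=4.4,fy=5,interpolation=2))
for u in(.07,.082,.158,.17): print(u,[((proj(p,B(u,v,z))-[250,120])*[4.4,5]).round() for v,z in((-.0256,.05 if .08<u<.16 else .005),)])
E
```

```text
[-0.0399 -0.0255  0.0447] [ 0.04057537 -0.01743566 -0.09320621] [-16.1  34.2 124.6 159.2  29.8 -80.4]
0.07 [array([427., 279.])]
0.082 [array([431., 229.])]
0.158 [array([433.,  81.])]
0.17 [array([429.,  92.])]
```

View pics/t22z.png

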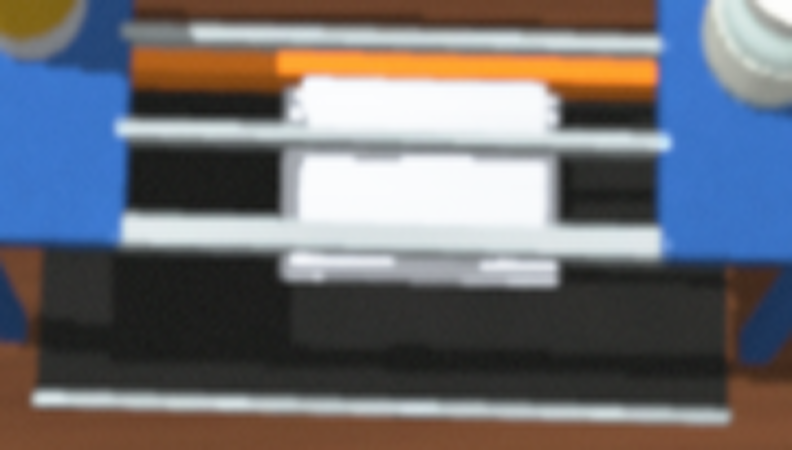

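View pics/s22.png

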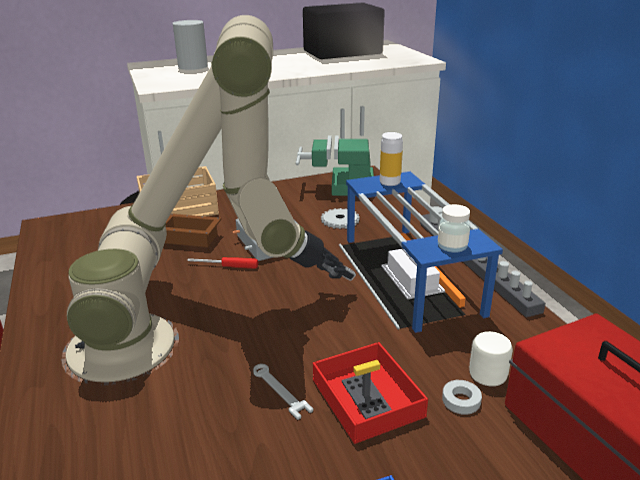

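View pics/t22.png

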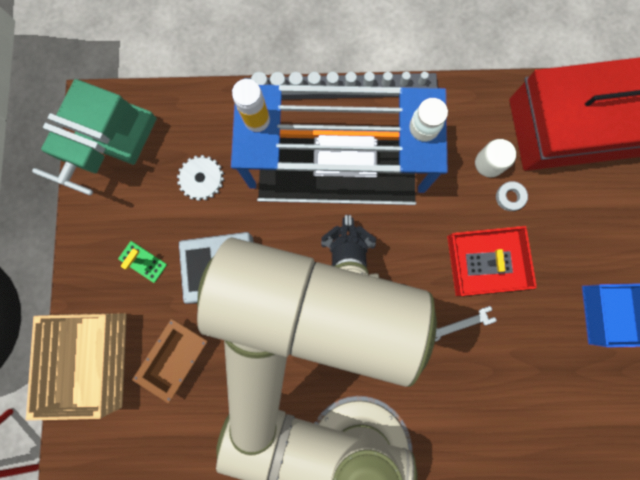

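The near flange edge (row 284 in the zoom, home predicted at 279) and the far base edge (77, predicted 81) both match home within about 2 mm. The strainer stands in the bin and the bystanders look unmoved. Handing in.

```bash
python3 -c "
from rig import *
print(close_job(), observe()['time_s'])"
```

```text
the job is handed in; nothing more can be done
the job is handed in; nothing more can be done
```

The job is done and handed in at about 21.6 s of the 72 s allowed; `close_job()` reports no verdict.

**What I did:** I lifted the strainer out by its yellow bar and stood it in the red bin. I slid the pan to the lip and hooked a fingertip under its near flange to tip it over the lip. I then pushed its underside until it fell bottom-up under the shelf, and pushed it back until the stop rail held it.

**Last checks:**
- **Pan:** flat, bottom-up and about 26 mm right of the bay's middle. In the top picture its edges are within about 2 mm of the home position. The final push met a firm stop at about 35 N along the push direction.
- **Strainer:** upright and let go, in the bin.
- **Bystanders:** none looked moved in the pictures before and after.

**What went wrong or disagreed:**
- **Wrist limit:** my first try at tilting the tool ran into wrist joint limits, so I went round with the wrist flipped. Nothing was touched.
- **Fingertip on the wall:** it briefly pressed the pan's wall at about 31 N during tipping, and I eased it off.
- **Stop position:** the fingertip stopped about 6 mm farther in than my geometry predicted. The picture agrees with home to 2 mm, so I think the fingertip model was off, not the pan.

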